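# Shut down the sample shaker

### The job

The sample shaker has finished its run: swing its clamp lever from the red notch to the green notch to free the canister, then lift the canister by its handle off the deck and stand it upright on the round blue mat. With the canister out of the way, put every wood chip that was spilt into the green bin, and last of all swing the lever on into the white notch to park the shaker. Leave the bottle, the mouse and the slide box where they are.

Things in the scene. Friction and masses are not known exactly. Their poses are not given: they have to be found in the camera images.
- stand: the shaker, fixed to the bench. Origin on the bench under the deck. Its flat deck (white rim, pale grey top) is 290 (x, -145 to 145) by 245 mm (y, -100 to 145), its top 30 mm above the bench. The dark grey control wing joins it on the -y side (x -110 to 110, y -100 to -235 mm), same height, and carries the lever, pivot at x 0, y -115 mm, vertical axis
- lever (a joint): angle of the clamp lever about the vertical pivot, in rad, counter-clockwise seen from above: 0 = red notch (start, clamped), 0.7 = green notch (released), 1.4 = white notch (parked); it can go from -0.08 to 1.6, stays where it is left and needs about 1.5 N at the grip. The notches are about 0.3 rad wide
- lever_grip (a point): centre of the lever's upright black grip, a round post 20 mm across and 32 mm tall (its top is 14 mm above this point, which is 65 mm above the bench), 85 mm from the pivot. On the other side of the pivot a steel tongue 38 mm long holds down the canister's foot when the lever is at red
- notch_red (a point): point on the path of the grip where the lever is in the red notch (10 mm below lever_grip's height)
- notch_green (a point): point on the path of the grip where the lever is in the green notch (10 mm below lever_grip's height)
- notch_white (a point): point on the path of the grip where the lever is in the white notch (10 mm below lever_grip's height)
- canister: closed steel sample canister with a green band and a white lid, about 0.45 kg; origin at the centre of its underside, z up its axis. Foot flange 104 mm across and 6 mm thick, body 80 mm across, lid top 115 mm up, fixed black handle over the lid; 161 mm tall in all. It stands on the shaker's deck
- canister_handle (a point): centre of the canister's handle bar, 155 mm above its underside; the bar runs along the canister's y axis, is 14 mm thick (x), 12 mm high, with 66 mm clear between its posts and 34 mm of free height between lid and bar
- mat: round blue mat, 180 mm across, 4 mm thick, fixed on the bench; origin at the centre of its underside
- bin: open green bin, 170 x 170 mm outside, 75 mm tall, walls 4 mm, fixed; origin at the centre of its underside. The mat and the bin may change sides
- bin_in (a point): centre of the bin's inner floor
- chip0: chunky wood chip, 44 (x) x 24 (y) x 18 mm (z), pale with a dark bark face, 20 g; origin at the centre of its 44 x 24 underside. 5 to 7 of them are present, spilt on the deck round the canister
- chip1: chunky wood chip, 44 (x) x 24 (y) x 18 mm (z), pale with a dark bark face, 20 g; origin at the centre of its 44 x 24 underside. 5 to 7 of them are present, spilt on the deck round the canister
- chip2: chunky wood chip, 44 (x) x 24 (y) x 18 mm (z), pale with a dark bark face, 20 g; origin at the centre of its 44 x 24 underside. 5 to 7 of them are present, spilt on the deck round the canister
- chip3: chunky wood chip, 44 (x) x 24 (y) x 18 mm (z), pale with a dark bark face, 20 g; origin at the centre of its 44 x 24 underside. 5 to 7 of them are present, spilt on the deck round the canister
- chip4: chunky wood chip, 44 (x) x 24 (y) x 18 mm (z), pale with a dark bark face, 20 g; origin at the centre of its 44 x 24 underside. 5 to 7 of them are present, spilt on the deck round the canister
- chip5: chunky wood chip, 44 (x) x 24 (y) x 18 mm (z), pale with a dark bark face, 20 g; origin at the centre of its 44 x 24 underside. 5 to 7 of them are present, spilt on the deck round the canister
- chip6: chunky wood chip, 44 (x) x 24 (y) x 18 mm (z), pale with a dark bark face, 20 g; origin at the centre of its 44 x 24 underside. 5 to 7 of them are present, spilt on the deck round the canister
- reagent: amber bottle with red cap, 52 mm across, 120 mm tall; origin under its centre; leave alone
- mouse: black computer mouse, 100 x 58 x 24 mm; origin under its centre; leave alone
- slidebox: white slide box, 75 x 50 x 22 mm; origin under its centre; leave alone
Not all that is in view belongs to the job. Of the things that look like the mat, take the one that is farthest to the robot's right at the start.

How it is judged:
By the outcome, as a careful person would: the job done as asked, in the order asked, and still so for the second after the job is handed in, with the robot touching nothing.
Of chip0, chip1, chip2, chip3, chip4, chip5, chip6 only 5 to 7 are there at a start; the rules pass over those that are not, and their reading is None.
At some moment in a run one of chip0, chip1, chip2, chip3, chip4, chip5, chip6 may be knocked a few centimetres aside while the robot is not near it.
Once in a run the grip may slacken for a moment while it holds something.
It also fails if it takes over 208 s, if anything falls off the work surface, if the arm or the gripper's body presses on something with over 40 N, if the wrist force passes 120 N, or if a joint passes its speed limit or range.

### The arm

A 6-joint arm with a two-finger parallel gripper is mounted at the origin on the work surface. World frame = base frame: x ahead of the robot, y to its left, z up, the work surface at z = 0. Lengths are in mm, angles in rad, forces in N, time in s.
With the tool pointing down it reaches from about 275 to 750 mm from the base axis. Payload 10.2 kg.
Tool frame: the origin (TCP) lies between the finger pads; the fingertips stand 17 mm ahead of it and the grasp point (between the pads) lies 2 mm behind it; y points along the fingers, x is the direction in which the jaws open and shut, and the axes are right-handed (so a half turn about y gives the same grasp; the last joint's range is limited). The gripper opens to 85 mm and grips with 20 to 120 N. Pads are 22 mm wide; open, the fingers measure 114 mm over their backs; the gripper's body (76 mm by 85 mm) begins 54 mm behind the grasp point. The pads swing forward as they close: fully open they stand 13 mm farther back than shut.
Start: joints at [0.939, 0.313, 1.498, -0, 1.331, -0.223], TCP at [208.705, 481.74, 210.994] pointing down, gripper open.
Joint ranges: [-2.94, 2.94], [-0.97, 2.17], [0.19, 2.56], [-1.23, 4.37], [0.02, 3.11], [-2.88, 2.88]. Speed limits (rad/s): [2.39, 2.39, 3.01, 3.14, 3.14, 3.14].

### API

Orientations are given as a unit quaternion [w, x, y, z].
In Python, from rig import ctrl gives the robot as it stands.
- The arm moves only by the tool jog_arm, never from a script. Its argument "targets" is a list of rows, each an object with "offset": the shift along the tool's x, y, z in m, a list of three; "yaw": the turn about the tool's y in rad. In form: [{"offset": [dx, dy, dz], "yaw": yaw}, ...]. A call has 1 to 12 rows; each row is the pose to reach, as a shift and turn from the pose measured when the call began, along the tool's axes at that moment; what a row does not reach only later rows make up. A row lasts 1/12 s, in which the tool goes at most 41.7 mm and 7.16 degrees, less where a joint would pass 70% of its speed; a pose out of reach is approached as far as the arm can. A call with a gripper value outside its range is refused whole. "fingers" is the finger opening in m, from 0 to 0.0854, set as the call begins (left out, the last holds). The fingers move at their own pace and stop on an object; "grip_force" is the grip in N (left out, the last holds). Time passes only in rows, so rows that repeat a pose let the fingers close. It gives the time, the measured TCP pose, the force and the opening at its end, in the units of the state.
- ctrl.sense(): the state, without advancing time (a new reading comes with each control period).
- ctrl.capture(name): name is "scene" or "side" or "wrist"; returns a dict with "img" (384x512x3 uint8, red, green, blue), "intrinsics" (3x3 intrinsics, pixels), "T" (4x4, takes a point from camera to world coordinates); the wrist camera has in their place "mount" (4x4, takes a point from camera to tool coordinates, whose origin is the TCP and whose axes are the tool frame's). Camera axes: x right, y up, looking along -z (the intrinsics and any distortion apply to the point x, -y, -z); pixel columns grow to the right and rows downward; lengths in mm; the calibration is good to about 2 mm. The wrist camera is an equidistant fisheye: a pixel r from the principal point sees the ray r / f radians off the axis. A picture is of the moment at which its call begins: read the wrist's pose just before it. There is no depth.
- ctrl.finish_job(): hands the job in, once; it reports no verdict.
Trained networks look in the newest picture that a camera, given by its name, has taken for a name from the list of things; names that differ only in an ending like _2 or _b are one class to them, and where a whole thing is asked for, a point or a joint stands for the part that bears it (a point fixed in the world has none). Each returns a list of dicts, best first, with "score" (0 to 1); they miss things now and then, are a little off and sometimes report something else, mostly with a low value. They report only what shows in the picture. A call takes as long as a camera call. They do not tell look-alikes from the thing itself.
- ctrl.boxes_of(camera, target): "box" ([left, top, right, bottom] in pixels, round what is visible of it).
- ctrl.regions_of(camera, target): "region" (384x512 bool, what is visible of it) and "box" ([left, top, right, bottom] in pixels, round what is visible of it).
The state is a dict: "time_s": time; "joints": joint angles; "dq": joint speeds; "tau": joint torques, N m; "eef_pos": TCP position; "ee_rot": TCP orientation; "force": force on the tool from outside, world axes, zero at the start; "wrist_torque": the same for the moment, N m; "grip_width": opening from 0.0 (shut) to 1.0 (fully open).
Only numpy, scipy, OpenCV 4.12 (cv2) and the standard library are available. Lean on these libraries where they do the work, as an engineer would, in place of code of your own. Each camera call takes 0.05 s, during which the arm holds its last target.

## Working session

There is one attempt and no reset: what is moved stays moved. The work goes in short steps, Python scripts to look and compute and a tool call to move; the robot and the scene stay as the last step left them, time stands still between calls to the robot, and variables do not carry over. Pictures are saved under pics/ and viewed, and the job is handed in when it is done.

Besides the shell and the picture viewer there is one more tool, called after "Request:" by a JSON object that holds its "op" and its "data". jog_arm: Moves the arm, as the interface text tells. Its arguments: {"type":"object","properties":{"targets":{"type":"array"},"fingers":{"type":"number"},"grip_force":{"type":"number"}},"required":["targets"]}

```bash
ls -la; mkdir -p pics
cat > h.py <<'E'
import numpy as np,cv2
from rig import ctrl
from scipy.spatial.transform import Rotation as R
def snap(n,f):
    s=ctrl.sense(); c=ctrl.capture(n); cv2.imwrite('pics/'+f,cv2.cvtColor(c['img'],cv2.COLOR_RGB2BGR)); return s,c
def Tt(s):
    q=s['ee_rot']; T=np.eye(4); T[:3,:3]=R.from_quat([q[1],q[2],q[3],q[0]]).as_matrix(); T[:3,3]=s['eef_pos']; return T
def ray(c,px,s=None):
    K=np.array(c['intrinsics'])
    if 'T' in c:
        T=np.array(c['T']); x=(px[0]-K[0,2])/K[0,0]; y=(px[1]-K[1,2])/K[1,1]; d=np.array([x,-y,-1.])
    else:
        T=Tt(s)@np.array(c['mount']); x=(px[0]-K[0,2])/K[0,0]; y=(px[1]-K[1,2])/K[1,1]; r=np.hypot(x,y); k=np.sin(r)/r if r>1e-9 else 1
        d=np.array([x*k,-y*k,-np.cos(r)])
    return T[:3,3],T[:3,:3]@d
def atz(c,px,z,s=None):
    o,d=ray(c,px,s); return o+d*(z-o[2])/d[2]
def proj(c,P,s=None):
    K=np.array(c['intrinsics']); T=np.array(c['T']) if 'T' in c else Tt(s)@np.array(c['mount'])
    p=np.linalg.inv(T)@np.r_[P,1]; p=np.array([p[0],-p[1],-p[2]])
    if 'T' in c: u=p[:2]/p[2]
    else:
        h=np.hypot(p[0],p[1]); u=p[:2]/max(h,1e-9)*np.arctan2(h,p[2])
    return np.array([K[0,0]*u[0]+K[0,2],K[1,1]*u[1]+K[1,2]])
E
python3 - <<'E'
from h import *
for n in ['scene','side','wrist']:
    s,c=snap(n,n+'0.png'); print(n,np.array(c['intrinsics']).round(1).tolist(),{k:np.array(c[k]).round(3).tolist() for k in c if k in('T','mount','dist','distortion')},c.keys())
print(s)
E
```

```text
total 12
drwxr-xr-x  3 agent agent 4096 Dec  7 06:38 .
drwxr-xr-x 23 root  root  4096 Dec  7 06:38 ..
drwxr-xr-x  2 agent agent 4096 Dec  7 06:38 pics
scene [[364.3, 0.0, 247.0], [0.0, 364.3, 187.1], [0.0, 0.0, 1.0]] {'T': [[-0.298, -0.766, 0.57, 1031.342], [0.955, -0.236, 0.182, 154.999], [-0.005, 0.598, 0.801, 870.916], [0.0, 0.0, 0.0, 1.0]]} dict_keys(['img', 'intrinsics', 'T'])
side [[455.3, 0.0, 257.5], [0.0, 455.3, 197.2], [0.0, 0.0, 1.0]] {'T': [[0.998, 0.039, -0.053, 415.938], [-0.066, 0.549, -0.833, -1057.345], [-0.004, 0.835, 0.551, 824.132], [0.0, 0.0, 0.0, 1.0]]} dict_keys(['img', 'intrinsics', 'T'])
wrist [[297.3, 0.0, 261.7], [0.0, 297.3, 198.3], [0.0, 0.0, 1.0]] {'mount': [[1.0, 0.001, 0.0, -1.845], [0.0, 0.274, -0.962, -163.227], [-0.001, 0.962, 0.274, 67.9], [0.0, 0.0, 0.0, 1.0]]} dict_keys(['img', 'intrinsics', 'mount'])
{'time_s': 0.1, 'joints': array([ 9.38624364e-01,  3.13395688e-01,  1.49834955e+00, -1.67528121e-05,
        1.33099878e+00, -2.23409264e-01]), 'dq': array([ 0.0013285 , -0.0004885 , -0.00105659,  0.00139633, -0.00028845,
        0.00059212]), 'tau': array([ 2.46513409e-03, -4.12892175e+01, -2.60143930e+01, -2.57050051e-04,
        2.94801772e-03, -7.44061026e-06]), 'eef_pos': array([208.54301986, 481.53248711, 210.49583024]), 'ee_rot': array([-0.59092533,  0.59122108,  0.38773447, -0.38849307]), 'force': array([-0.56789773, -0.0474417 , -0.16227755]), 'wrist_torque': array([ 0.00534106,  0.01339897, -0.02852751]), 'grip_width': 1.0000658263120399}
```

View images.

View pics/scene0.png

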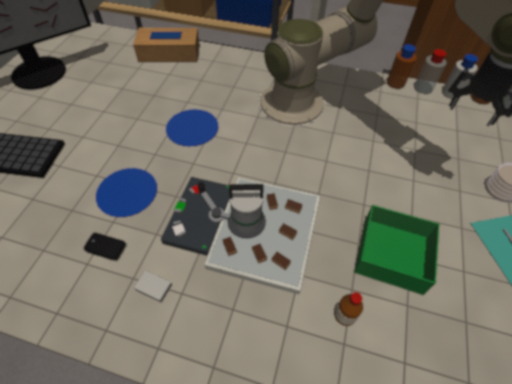

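View pics/side0.png

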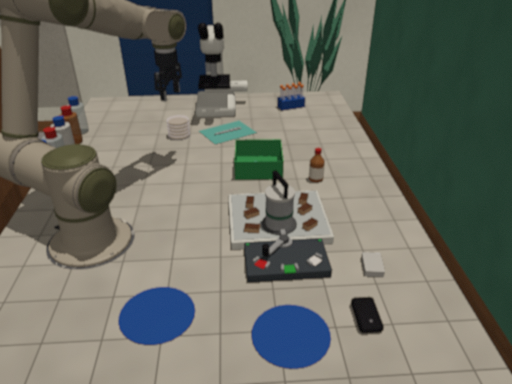

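View pics/wrist0.png

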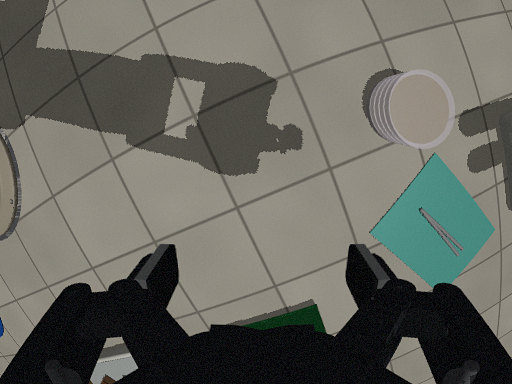

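```bash
cat > meas.py <<'E'
from h import *
zs={'stand':30,'lever':60,'mat':4,'bin':75,'chip0':48,'canister':100,'canister_handle':190,'lever_grip':65,'reagent':60,'mouse':12,'slidebox':11}
for n in ['scene','side']:
    s,c=snap(n,n+'1.png')
    for t in zs:
        for r in ctrl.regions_of(n,t)[:9]:
            m=r['region']; ys,xs=np.nonzero(m)
            if len(xs)==0: continue
            ctr=(xs.mean(),ys.mean()); print(n,t,round(r['score'],2),np.round(ctr,1),np.round(r['box']),np.round(atz(c,ctr,zs[t])[:2]))
E
python3 meas.py
```

```text
scene stand 0.56 [243.8 232.7] [162. 177. 318. 296.] [579.   0.]
scene lever 0.77 [211.5 203.6] [198. 184. 232. 219.] [ 536. -104.]
scene mat 0.97 [191.9 127.7] [166. 108. 219. 147.] [ 230. -295.]
scene mat 0.82 [126.7 192.4] [ 96. 167. 157. 221.] [ 538. -375.]
scene bin 0.71 [399.2 250.2] [354. 206. 441. 294.] [539. 381.]
scene bin 0.5 [272.1 201.5] [268. 194. 280. 209.] [491.  51.]
scene chip0 0.78 [280.7 260.6] [269. 254. 288. 268.] [636. 114.]
scene chip0 0.73 [271.8 201.4] [267. 194. 280. 211.] [473.  47.]
scene chip0 0.67 [259.5 253.9] [249. 244. 267. 259.] [634.  59.]
scene chip0 0.63 [293.5 206.2] [285. 201. 304. 213.] [471. 108.]
scene chip0 0.51 [288.2 231.4] [283. 221. 295. 239.] [551. 112.]
scene chip0 0.48 [229.5 246.5] [224. 233. 238. 256.] [637. -19.]
scene canister 0.81 [246.2 210.4] [226. 181. 263. 241.] [554.  -0.]
scene canister 0.63 [293.6 206.1] [286. 200. 303. 213.] [506. 111.]
scene canister_handle 0.6 [246.7 209.8] [228. 182. 263. 238.] [608.  18.]
scene canister_handle 0.38 [104.6 246.5] [ 85. 233. 128. 261.] [ 782. -237.]
scene lever_grip 0.89 [211.6 202.9] 
[... 1188 characters left out ...]
210.] [464.  91.]
side canister 0.95 [278.8 207.3] [264. 171. 297. 238.] [542. -17.]
side canister_handle 0.79 [278.8 207.3] [260. 172. 295. 238.] [ 526. -147.]
side lever_grip 0.81 [275.4 243.6] [262. 228. 290. 260.] [ 521. -133.]
side reagent 0.81 [316.5 166.7] [309. 151. 326. 180.] [701. 271.]
side reagent 0.69 [275.  244.4] [260. 232. 293. 257.] [ 521. -130.]
side reagent 0.6 [366.7 314.9] [353. 297. 386. 333.] [ 697. -385.]
side reagent 0.17 [309.4 224.4] [303. 219. 317. 232.] [625. -50.]
side mouse 0.78 [366.5 315.2] [350. 296. 382. 332.] [ 714. -343.]
side slidebox 0.84 [372.8 265.3] [363. 251. 384. 277.] [ 776. -175.]
side slidebox 0.72 [278.9 206.9] [261. 172. 293. 237.] [557. 113.]
```

```bash
cat >> h.py <<'E'
def heading(s):
    x=Tt(s)[:3,0]; return np.arctan2(x[1],x[0])
def goto(P,yawdir=None,s=None):
    """print offset & yaw for TCP to world P, tool x heading yawdir (world rad)."""
    s=s or ctrl.sense(); T=Tt(s); o=T[:3,:3].T@(np.array(P)-T[:3,3])/1000
    y=0
    if yawdir is not None:
        d=(yawdir-heading(s)+np.pi)%(2*np.pi)-np.pi; y=-d
    print('offset',o.round(4).tolist(),'yaw',round(y,3),'| t',round(s['time_s'],2),'pos',np.round(s['eef_pos'],1),'head',round(heading(s),3),'tooly',T[:3,1].round(3),'j',np.round(s['joints'],2),'rows>=',int(np.ceil(max(np.linalg.norm(o)*1000/41.7,abs(y)/0.125))))
E
python3 - <<'E'
from h import *
s=ctrl.sense()
goto([480,0,330],None,s)
print(Tt(s).round(3))
s,c=snap('scene','x.png')
for p in [(x,y,30) for x in (0,) for y in (0,)]: pass
# disc sizes
for n,cs in (('scene',[(191.9,127.7,166,108,219,147),(126.7,192.4,96,167,157,221)]),('side',[(156.5,315.9,119,286,194,348),(290.8,336.7,250,305,335,372)])):
    s,c=snap(n,'x.png')
    for a in cs:
        l=atz(c,(a[2],a[1]),4);r=atz(c,(a[4],a[1]),4);print(n,np.linalg.norm(l-r))
E
```

```text
offset [-0.3342, -0.119, -0.4404] yaw 0 | t 1.35 pos [208.7 481.8 211. ] head 1.162 tooly [ 0.  0. -1.] j [ 0.94  0.31  1.5   0.    1.33 -0.22] rows>= 14
[[ 3.98000e-01  0.00000e+00 -9.18000e-01  2.08712e+02]
 [ 9.18000e-01  0.00000e+00  3.98000e-01  4.81753e+02]
 [ 0.00000e+00 -1.00000e+00  0.00000e+00  2.11020e+02]
 [ 0.00000e+00  0.00000e+00  0.00000e+00  1.00000e+00]]
scene 179.57949112958912
scene 179.94508601588177
side 176.22399084418402
side 189.71314958723627
```

```bash
python3 -c "
from h import *
goto([500,-60,340],0)"
```

```text
offset [-0.3813, -0.129, -0.4826] yaw 1.162 | t 1.5 pos [208.7 481.7 211. ] head 1.162 tooly [ 0. -0. -1.] j [ 0.94  0.31  1.5  -0.    1.33 -0.22] rows>= 16
```

Request:
{"op": "jog_arm", "data": {"targets": [{"offset": [-0.1, -0.129, -0.12], "yaw": 0.3}, {"offset": [-0.1, -0.129, -0.12], "yaw": 0.3}, {"offset": [-0.1, -0.129, -0.12], "yaw": 0.3}, {"offset": [-0.1, -0.129, -0.12], "yaw": 0.3}, {"offset": [-0.1, -0.129, -0.12], "yaw": 0.3}, {"offset": [-0.38, -0.129, -0.48], "yaw": 1.162}, {"offset": [-0.38, -0.129, -0.48], "yaw": 1.162}, {"offset": [-0.38, -0.129, -0.48], "yaw": 1.162}, {"offset": [-0.38, -0.129, -0.48], "yaw": 1.162}, {"offset": [-0.38, -0.129, -0.48], "yaw": 1.162}, {"offset": [-0.38, -0.129, -0.48], "yaw": 1.162}, {"offset": [-0.38, -0.129, -0.48], "yaw": 1.162}]}}

```text
time_s: 2.5
eef_pos: [419.6, 84.4, 340.3]
ee_rot: [0.707, -0.707, 0.002, -0.003]
force: [0.9, 0.9, -0.1]
grip_width: 0.995
```

```bash
python3 -c "
from h import *
goto([500,-60,340],0)"
```

```text
offset [0.0813, 0.0003, -0.1439] yaw -0.006 | t 2.5 pos [419.6  84.4 340.3] head -0.006 tooly [ 0.001  0.    -1.   ] j [-0.08  0.03  1.5   0.    1.61 -0.07] rows>= 4
```

Request:
{"op": "jog_arm", "data": {"targets": [{"offset": [0.081, 0, -0.144], "yaw": 0}, {"offset": [0.081, 0, -0.144], "yaw": 0}, {"offset": [0.081, 0, -0.144], "yaw": 0}, {"offset": [0.081, 0, -0.144], "yaw": 0}, {"offset": [0.081, 0, -0.144], "yaw": 0}, {"offset": [0.081, 0, -0.144], "yaw": 0}, {"offset": [0.081, 0, -0.144], "yaw": 0}]}}

```text
time_s: 3.08
eef_pos: [499.5, -59.7, 340.3]
ee_rot: [0.707, -0.707, 0.002, -0.003]
force: [0.8, 0.6, -0.2]
grip_width: 0.999
```

```bash
python3 -c "
from h import *
goto([500,-60,340],0)
s,c=snap('wrist','w1.png')
for t in ['lever','mat','canister','bin','chip0']:
    for r in ctrl.regions_of('wrist',t)[:9]:
        ys,xs=np.nonzero(r['region']);ct=(xs.mean(),ys.mean());z=dict(chip0=48,lever=65,mat=4,canister=191,bin=75)[t]
        print(t,round(r['score'],2),np.round(ct,1),np.round(r['box']),atz(c,ct,z,s).round())
"
```

```text
offset [0.0005, 0.0003, -0.0003] yaw -0.007 | t 3.08 pos [499.5 -59.7 340.3] head -0.007 tooly [ 0.001  0.    -1.   ] j [-0.35  0.21  1.3   0.    1.63 -0.35] rows>= 1
mat 0.88 [277.6 303. ] [235. 275. 325. 330.] [ 531. -357.    4.]
mat 0.56 [118.4 257.7] [ 93. 233. 157. 292.] [ 205. -259.    4.]
mat 0.47 [277.5 192.1] [252. 158. 303. 227.] [ 527. -124.    4.]
canister 0.89 [294.2 124.7] [255.  87. 332. 162.] [535.  -2. 191.]
canister 0.21 [277.3 302.9] [237. 274. 323. 331.] [ 519. -220.  191.]
bin 0.5 [294.3 124.6] [254.  87. 332. 163.] [547.  -5.  75.]
chip0 0.91 [342.7  87.6] [327.  74. 360. 100.] [626.  54.  48.]
chip0 0.87 [344.7  52.8] [336.  40. 357.  67.] [630. 111.  48.]
chip0 0.83 [238.1  53.3] [229.  36. 250.  72.] [466. 106.  48.]
chip0 0.81 [344.6 136.1] [331. 121. 360. 149.] [630. -22.  48.]
chip0 0.74 [291.4  51.5] [281.  38. 304.  70.] [546. 108.  48.]
chip0 0.67 [237.5 138.5] [223. 129. 254. 148.] [464. -27.  48.]
```

View pics/w1.png

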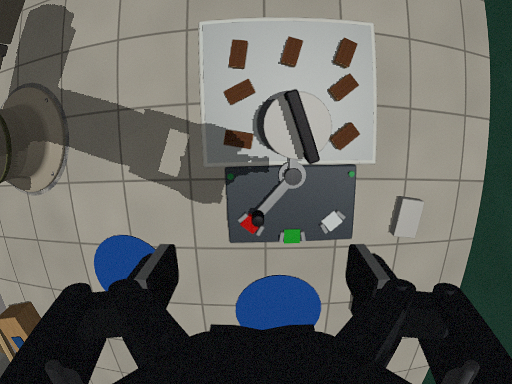

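```bash
python3 -c "
from h import *
im=cv2.imread('pics/w1.png'); cv2.imwrite('pics/w1c.png',cv2.resize(im[10:260,190:440],None,fx=3,fy=2.4,interpolation=cv2.INTER_CUBIC)[:, :750])
s,c=snap('wrist','w1b.png')
for p in [(200,22),(376,24),(375,163),(203,166),(226,167),(355,165),(230,243),(355,241)]: print(p,atz(c,p,30,s).round(1))
for n,p,z in [('red',(250,225),40),('green',(291,236),40),('white',(333,221),40),('pivot',(292,175),55),('griptop',(258,215),79),('bar1',(293,96),191),('bar2',(311,156),191)]: print(n,atz(c,p,z,s).round(1))
"
```

```text
(200, 22) [403.  167.3  30. ]
(376, 24) [692. 173.  30.]
(375, 163) [692.2 -66.3  30. ]
(203, 166) [404.6 -71.6  30. ]
(226, 167) [442.6 -74.   30. ]
(355, 165) [656.  -70.4  30. ]
(230, 243) [ 444.1 -208.2   30. ]
(355, 241) [ 668.  -208.3   30. ]
red [ 480.3 -170.5   40. ]
green [ 549.5 -191.2   40. ]
white [ 620.8 -165.1   40. ]
pivot [547.2 -82.9  55. ]
griptop [ 494.4 -139.4   79. ]
bar1 [533.3  28.9 191. ]
bar2 [553.1 -34.7 191. ]
```

View pics/w1c.png

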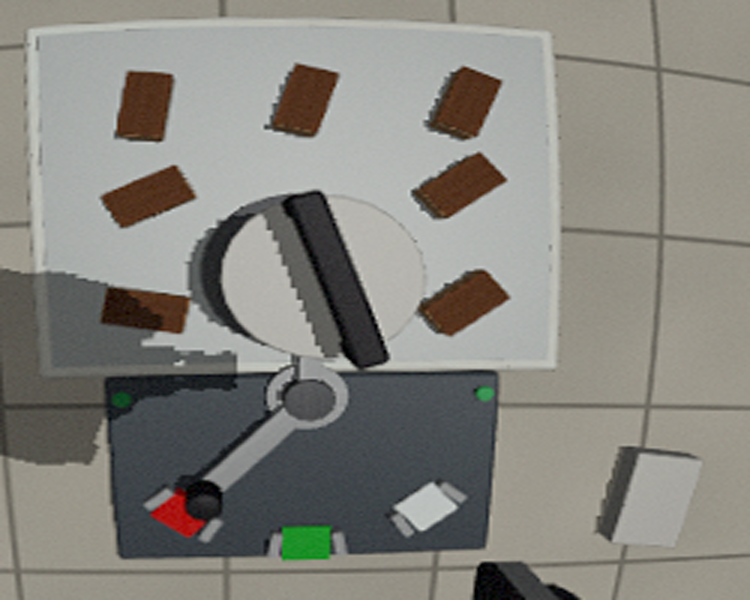

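```bash
python3 -c "
from h import *
goto([493,-150,150],-0.7)"
```

```text
offset [-0.0063, 0.1906, -0.0905] yaw 0.695 | t 3.43 pos [499.5 -59.5 340.6] head -0.005 tooly [ 0.001 -0.    -1.   ] j [-0.35  0.21  1.3   0.    1.63 -0.35] rows>= 6
```

Request:
{"op": "jog_arm", "data": {"targets": [{"offset": [-0.006, 0.03, -0.042], "yaw": 0.12}, {"offset": [-0.006, 0.06, -0.07], "yaw": 0.24}, {"offset": [-0.006, 0.1, -0.09], "yaw": 0.36}, {"offset": [-0.006, 0.14, -0.09], "yaw": 0.48}, {"offset": [-0.006, 0.17, -0.09], "yaw": 0.6}, {"offset": [-0.006, 0.19, -0.09], "yaw": 0.695}, {"offset": [-0.006, 0.19, -0.09], "yaw": 0.695}, {"offset": [-0.006, 0.19, -0.09], "yaw": 0.695}, {"offset": [-0.006, 0.19, -0.09], "yaw": 0.695}]}}

```text
time_s: 4.18
eef_pos: [494.2, -149.7, 152.6]
ee_rot: [-0.664, 0.665, -0.24, 0.243]
force: [0.5, -0.5, 0.7]
grip_width: 0.998
```

```bash
cat > w.py <<'E'
from h import *
import sys
s,c=snap('wrist',sys.argv[1]+'.png')
goto(s['eef_pos'],None,s)
im=cv2.imread('pics/'+sys.argv[1]+'.png')
im=cv2.resize(im,(768,576),interpolation=cv2.INTER_CUBIC);cv2.imwrite('pics/'+sys.argv[1]+'L.png',im)
E
python3 w.py w2
```

```text
offset [0.0, 0.0, 0.0] yaw 0 | t 4.18 pos [ 494.2 -149.7  152.6] head -0.697 tooly [ 0.004 -0.002 -1.   ] j [-0.52  0.35  1.61  0.    1.18  0.18] rows>= 0
```

View pics/w2L.png

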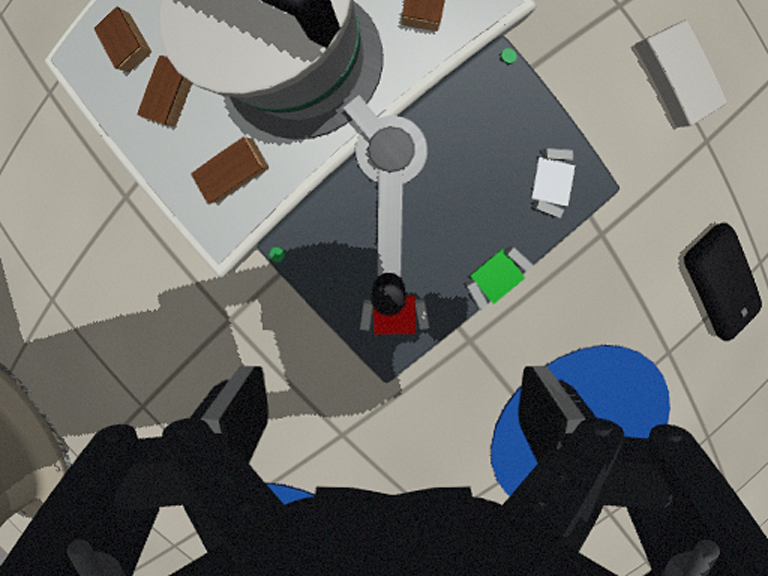

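```bash
python3 -c "
from h import *
s,c=snap('wrist','w2b.png')
g=lambda x,y,z:atz(c,(x/1.5,y/1.5),z,s).round(1)
print('grip',g(388,292,72), 'top',g(390,286,79),'pivot',g(391,149,60),g(391,149,50))
for p in [(47,62),(220,275),(535,5),(262,247),(387,382),(619,187),(505,38)]: print(p,g(*p,30))
for p in [(394,315),(498,276),(554,181)]: print(p,g(*p,35))
print(proj(c,s['eef_pos'],s)*1.5)
"
```

```text
grip [ 495.3 -148.1   72. ] top [ 499.5 -144.8   79. ] pivot [548.4 -87.6  60. ] [548.8 -87.2  50. ]
(47, 62) [403.  163.2  30. ]
(220, 275) [406.9 -72.4  30. ]
(535, 5) [690.7 -67.5  30. ]
(262, 247) [443.6 -78.7  30. ]
(387, 382) [ 444.4 -206.9   30. ]
(619, 187) [ 659.5 -201.8   30. ]
(505, 38) [656.3 -74.3  30. ]
(394, 315) [ 481.6 -170.3   35. ]
(498, 276) [ 551.3 -193.9   35. ]
(554, 181) [ 619.8 -167.8   35. ]
[387.88862799 349.8119635 ]
```

Request:
{"op": "jog_arm", "data": {"targets": [{"offset": [0, 0.03, -0.002], "yaw": 0}, {"offset": [0, 0.05, -0.002], "yaw": 0}, {"offset": [0, 0.065, -0.002], "yaw": 0}, {"offset": [0, 0.075, -0.002], "yaw": 0}, {"offset": [0, 0.082, -0.002], "yaw": 0}, {"offset": [0, 0.082, -0.002], "yaw": 0}, {"offset": [0, 0.082, -0.002], "yaw": 0}]}}

```text
time_s: 4.87
eef_pos: [493.7, -151.7, 71.4]
ee_rot: [-0.664, 0.665, -0.24, 0.244]
force: [0.1, 0.1, 0.1]
grip_width: 1.001
```

```bash
python3 w.py w3
```

```text
offset [0.0, 0.0, 0.0] yaw 0 | t 4.87 pos [ 493.7 -151.7   71.4] head -0.698 tooly [ 0.005 -0.003 -1.   ] j [-0.53  0.45  1.7   0.    0.99  0.17] rows>= 0
```

View pics/w3L.png

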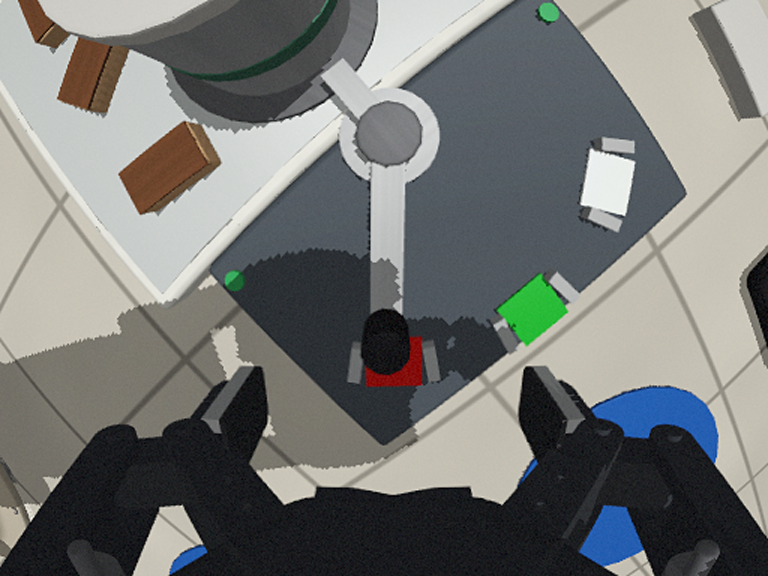

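Request:
{"op": "jog_arm", "data": {"targets": [{"offset": [0, 0, 0], "yaw": 0}, {"offset": [0, 0, 0], "yaw": 0}, {"offset": [0, 0, 0], "yaw": 0}, {"offset": [0, 0, 0], "yaw": 0}, {"offset": [0, 0, 0], "yaw": 0}, {"offset": [0, 0, 0], "yaw": 0}, {"offset": [0, 0, 0], "yaw": 0}, {"offset": [0, 0, 0], "yaw": 0}], "fingers": 0.0, "grip_force": 25}}

```text
time_s: 5.58
eef_pos: [493.8, -151.8, 71.6]
ee_rot: [-0.664, 0.665, -0.24, 0.244]
force: [0.3, -0.0, -0.5]
grip_width: 0.0
```

```bash
python3 -c "
from h import *
s=ctrl.sense();P=s['eef_pos'];piv=np.array([548.5,-87.5]);r=P[:2]-piv;print(np.linalg.norm(r),np.arctan2(r[1],r[0]))
r=r/np.linalg.norm(r)*85
h0=heading(s);T=Tt(s)
for a in np.linspace(0,.7,8)[1:]:
    c,sn=np.cos(a),np.sin(a);q=P.copy();q[:2]+=np.array([c*r[0]-sn*r[1],sn*r[0]+c*r[1]])-r
    print(round(a,2),(T[:3,:3].T@(q-P)/1000).round(4),'yaw',-round(a,2))
"
```

```text
84.38349545808828 -2.2759390045712107
0.1 [0.0085 0.0001 0.0004] yaw -0.1
0.2 [0.0169 0.0001 0.0016] yaw -0.2
0.3 [0.0251 0.0002 0.0036] yaw -0.3
0.4 [0.0331 0.0002 0.0065] yaw -0.4
0.5 [0.0408 0.0003 0.0101] yaw -0.5
0.6 [0.0481 0.0003 0.0145] yaw -0.6
0.7 [0.0549 0.0004 0.0196] yaw -0.7
```

```bash
python3 w.py w4
```

```text
offset [0.0, 0.0, 0.0] yaw 0 | t 5.58 pos [ 493.8 -151.8   71.6] head -0.698 tooly [ 0.006 -0.003 -1.   ] j [-0.53  0.45  1.7   0.    0.99  0.17] rows>= 0
```

View pics/w4L.png

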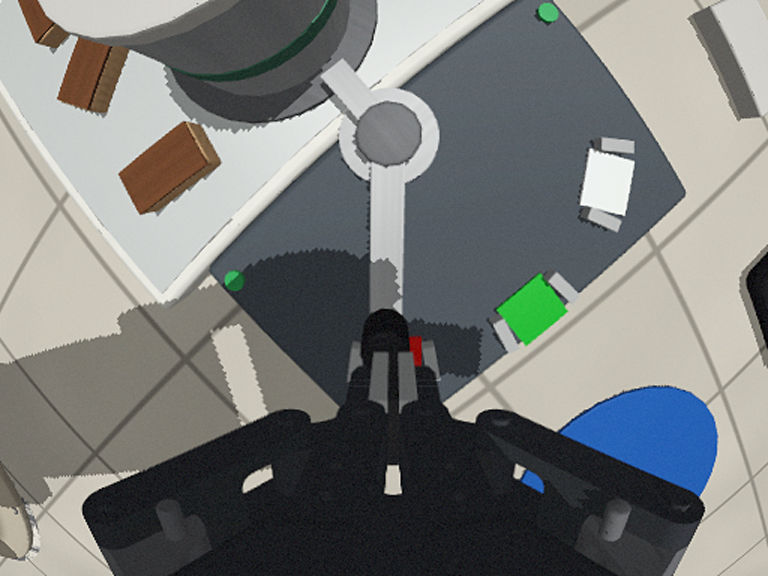

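```bash
python3 -c "
from h import *
s,c=snap('wrist','x.png');T=Tt(s)
for o in [(0,0,0),(0,17,0),(0,17,11),(0,0,11),(0,-15,11),(0,-8,0),(0,17,-11)]: print(o,(proj(c,(T@np.r_[o,1])[:3],s)*1.5).round())
for z in (79,65,47): print(z,(proj(c,(493.8,-151.8,z),s)*1.5).round(),(proj(c,(500.4,-144.1,z),s)*1.5).round())
"
```

```text
(0, 0, 0) [388. 350.]
(0, 17, 0) [388. 335.]
(0, 17, 11) [388. 310.]
(0, 0, 11) [388. 324.]
(0, -15, 11) [387. 337.]
(0, -8, 0) [388. 358.]
(0, 17, -11) [388. 358.]
79 [388. 357.] [388. 332.]
65 [388. 344.] [388. 320.]
47 [388. 329.] [388. 307.]
```

```bash
python3 -c "
from h import *
s,c=snap('wrist','x.png')
g=lambda x,y,z:atz(c,(x/1.5,y/1.5),z,s).round(1)
print('pivot',g(389,133,60),g(389,133,50),'corners',g(170,302,30),g(687,194,30),'griptop',g(386,330,79),g(386,310,79))
for p in [(532,310),(607,182)]: print(p,g(*p,35))
print(np.array(c['mount']).round(4), np.array(c['intrinsics']))
"
python3 -c "
import cv2;im=cv2.imread('pics/w4.png');cv2.imwrite('pics/w4c.png',cv2.resize(im[190:300,200:320],None,fx=6,fy=5,interpolation=cv2.INTER_CUBIC))"
```

```text
pivot [548.3 -87.7  60. ] [548.9 -87.   50. ] corners [411.5 -72.7  30. ] [ 659.2 -203.1   30. ] griptop [ 500.4 -142.9   79. ] [ 505.5 -136.9   79. ]
(532, 310) [ 550.4 -193.1   35. ]
(607, 182) [ 618.6 -166.8   35. ]
[[ 1.000000e+00  8.000000e-04 -4.000000e-04  1.808800e+00]
 [-6.000000e-04  2.730000e-01 -9.620000e-01 -1.632199e+02]
 [-7.000000e-04  9.620000e-01  2.730000e-01  6.784960e+01]
 [ 0.000000e+00  0.000000e+00  0.000000e+00  1.000000e+00]] [[297.31863964   0.         261.72122757]
 [  0.         297.31863964 198.30110478]
 [  0.           0.           1.        ]]
```

View pics/w4c.png

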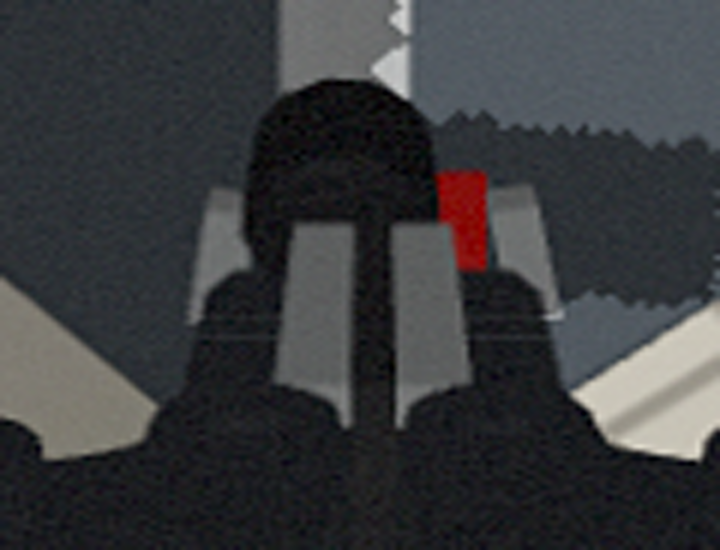

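```bash
python3 -c "
from h import *
for n,b in (('side',(200,130,330,300)),('scene',(150,130,260,240))):
    s,c=snap(n,n+'5.png'); im=cv2.imread('pics/'+n+'5.png')[b[1]:b[3],b[0]:b[2]]
    cv2.imwrite('pics/'+n+'5c.png',cv2.resize(im,None,fx=4.5,fy=3.5,interpolation=cv2.INTER_CUBIC))
    for z in (71.6,54.6,80,104): print(n,z,((proj(c,(493.8,-151.8,z))-np.array(b[:2]))*np.array([4.5,3.5])).round())
s,c=snap('wrist','x.png');T=Tt(s)
for o in [(0,-56,38),(0,-56,42),(0,-105,42),(0,-32,11),(38,-56,38)]: print(o,(proj(c,(T@np.r_[o,1])[:3],s)*1.5).round())
"
```

```text
side 71.6 [295. 409.]
side 54.6 [295. 426.]
side 80 [295. 400.]
side 104 [296. 374.]
scene 71.6 [227. 192.]
scene 54.6 [230. 205.]
scene 80 [225. 186.]
scene 104 [221. 167.]
(0, -56, 38) [385. 295.]
(0, -56, 42) [385. 280.]
(0, -105, 42) [380. 360.]
(0, -32, 11) [387. 356.]
(38, -56, 38) [533. 295.]
```

View pics/side5c.png

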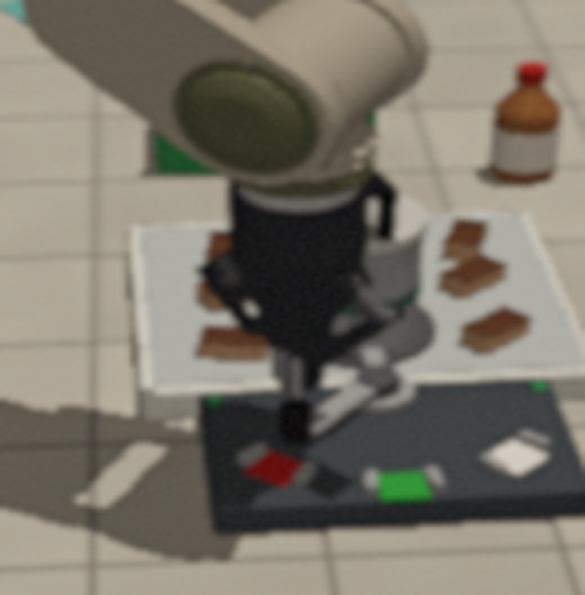

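View pics/scene5c.png

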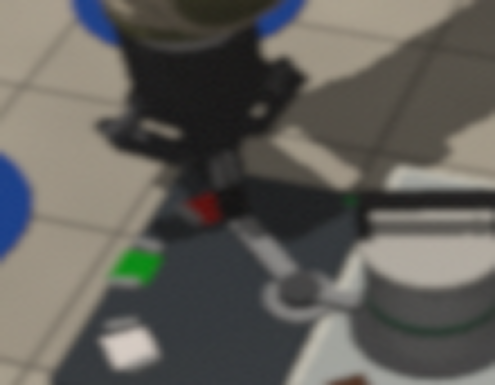

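Request:
{"op": "jog_arm", "data": {"targets": [{"offset": [0, 0, 0], "yaw": 0}, {"offset": [0, 0, 0], "yaw": 0}, {"offset": [0, 0, 0], "yaw": 0}, {"offset": [0, 0, 0], "yaw": 0}, {"offset": [0, 0.01, 0], "yaw": 0}, {"offset": [0, 0.02, 0], "yaw": 0}, {"offset": [0, 0.03, 0], "yaw": 0}, {"offset": [0, 0.036, 0], "yaw": 0}, {"offset": [0, 0.036, 0], "yaw": 0}, {"offset": [0, 0.036, 0], "yaw": 0}], "fingers": 0.06}}

```text
time_s: 6.72
eef_pos: [493.8, -151.8, 35.1]
ee_rot: [-0.664, 0.665, -0.24, 0.244]
force: [0.4, -0.6, 0.9]
grip_width: 0.7
```

```bash
python3 w.py w6;python3 -c "
from h import *
s,c=snap('side','side6.png')
cv2.imwrite('pics/side6c.png',cv2.resize(cv2.imread('pics/side6.png')[180:300,220:330],None,fx=6,fy=5,interpolation=cv2.INTER_CUBIC))"
```

```text
offset [0.0, 0.0, 0.0] yaw 0 | t 6.72 pos [ 493.8 -151.8   35.1] head -0.698 tooly [ 0.005 -0.002 -1.   ] j [-0.53  0.5   1.73  0.    0.9   0.17] rows>= 0
```

View pics/w6L.png

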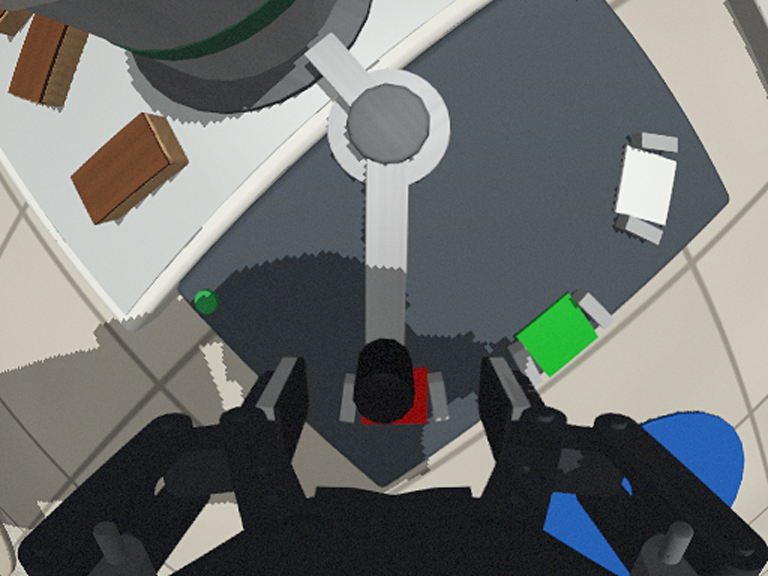

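View pics/side6c.png

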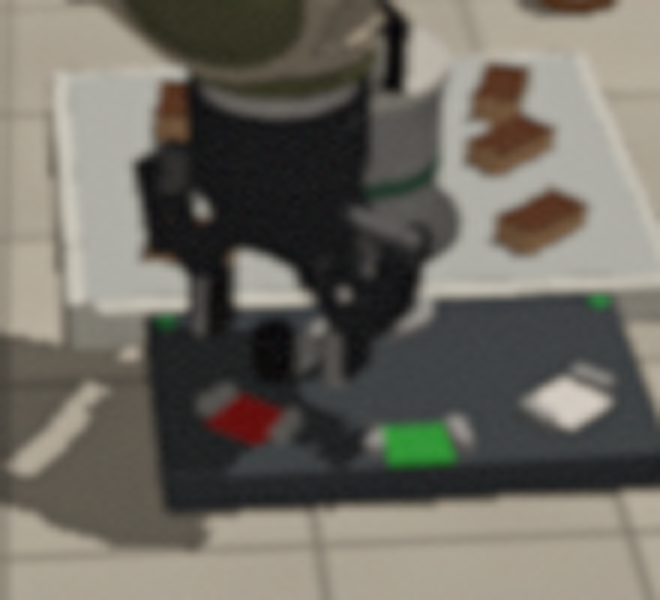

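Request:
{"op": "jog_arm", "data": {"targets": [{"offset": [0, 0.006, 0], "yaw": 0}, {"offset": [0, 0.012, 0], "yaw": 0}, {"offset": [0, 0.013, 0], "yaw": 0}, {"offset": [0, 0.013, 0], "yaw": 0}, {"offset": [0, 0.013, 0], "yaw": 0}, {"offset": [0, 0.013, 0], "yaw": 0}, {"offset": [0, 0.013, 0], "yaw": 0}, {"offset": [0, 0.013, 0], "yaw": 0}, {"offset": [0, 0.013, 0], "yaw": 0}], "fingers": 0.0}}

```text
time_s: 7.57
eef_pos: [493.7, -151.7, 22.2]
ee_rot: [-0.664, 0.665, -0.24, 0.244]
force: [-0.3, -0.5, -14.1]
grip_width: 0.227
```

```bash
python3 w.py w7
```

```text
offset [0.0, 0.0, 0.0] yaw 0 | t 7.57 pos [ 493.7 -151.7   22.2] head -0.698 tooly [ 0.005 -0.002 -1.   ] j [-0.53  0.53  1.74  0.    0.88  0.17] rows>= 0
```

View pics/w7L.png

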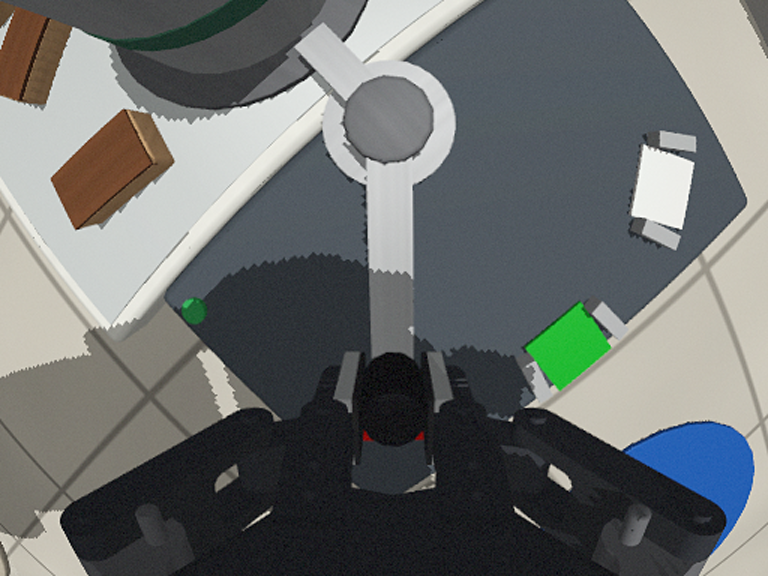

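Request:
{"op": "jog_arm", "data": {"targets": [{"offset": [0.0042, -0.0005, 0.0001], "yaw": -0.05}, {"offset": [0.0085, -0.0005, 0.0004], "yaw": -0.1}, {"offset": [0.0127, -0.0005, 0.001], "yaw": -0.15}, {"offset": [0.0169, -0.0005, 0.0016], "yaw": -0.2}, {"offset": [0.0251, -0.0005, 0.0036], "yaw": -0.3}, {"offset": [0.0331, -0.0005, 0.0065], "yaw": -0.4}, {"offset": [0.0408, -0.0005, 0.0101], "yaw": -0.5}, {"offset": [0.0481, -0.0005, 0.0145], "yaw": -0.6}, {"offset": [0.0549, -0.0005, 0.0196], "yaw": -0.7}, {"offset": [0.0549, -0.0005, 0.0196], "yaw": -0.7}, {"offset": [0.0549, -0.0005, 0.0196], "yaw": -0.7}]}}

```text
time_s: 8.53
eef_pos: [548.1, -171.2, 22.2]
ee_rot: [-0.707, 0.707, 0.001, 0.001]
force: [2.5, 3.1, -15.9]
grip_width: 0.226
```

```bash
python3 w.py w8
```

```text
offset [0.0, 0.0, 0.0] yaw 0 | t 8.53 pos [ 548.1 -171.2   22.2] head 0.0 tooly [ 0.004 -0.001 -1.   ] j [-0.51  0.63  1.55  0.    0.96 -0.51] rows>= 0
```

View pics/w8L.png

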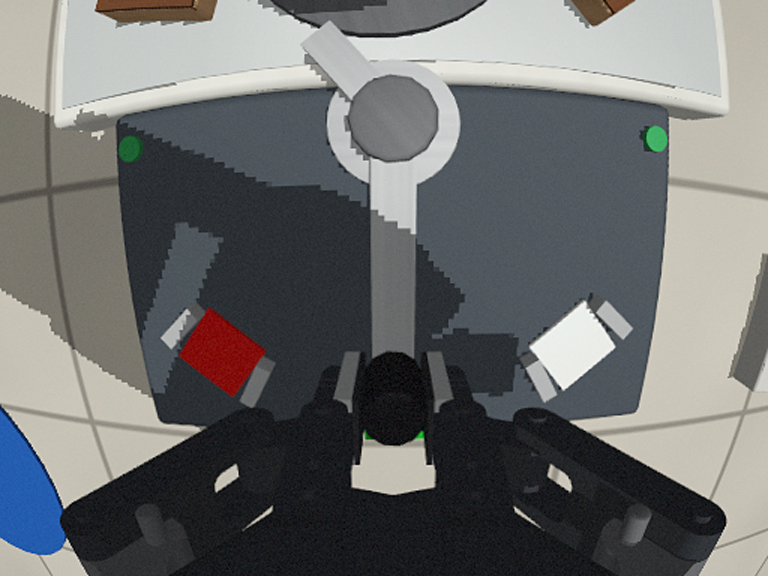

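Request:
{"op": "jog_arm", "data": {"targets": [{"offset": [0, 0, 0], "yaw": 0}, {"offset": [0, 0, 0], "yaw": 0}, {"offset": [0, 0, 0], "yaw": 0}, {"offset": [0, 0, 0], "yaw": 0}, {"offset": [0, -0.03, 0], "yaw": 0}, {"offset": [0, -0.07, 0], "yaw": 0}, {"offset": [0, -0.11, 0], "yaw": 0}, {"offset": [0, -0.15, 0], "yaw": 0}, {"offset": [0, -0.19, 0], "yaw": 0}, {"offset": [0, -0.195, 0], "yaw": 0}, {"offset": [0, -0.195, 0.0], "yaw": 0}], "fingers": 0.06}}

```text
time_s: 9.5
eef_pos: [548.2, -171.7, 220.6]
ee_rot: [-0.706, 0.709, 0.003, 0.004]
force: [0.7, -0.5, -0.4]
grip_width: 0.702
```

Request:
{"op": "jog_arm", "data": {"targets": [{"offset": [0, 0, 0.04], "yaw": -0.1}, {"offset": [-0.005, 0, 0.08], "yaw": -0.2}, {"offset": [-0.005, 0, 0.11], "yaw": -0.3}, {"offset": [-0.005, 0, 0.13], "yaw": -0.3}, {"offset": [-0.005, 0, 0.13], "yaw": -0.3}, {"offset": [-0.005, 0, 0.13], "yaw": -0.3}, {"offset": [-0.005, 0, 0.13], "yaw": -0.3}]}}

```text
time_s: 10.08
eef_pos: [543.1, -42.4, 219.1]
ee_rot: [-0.697, 0.701, 0.108, -0.102]
force: [-0.2, 0.2, -1.0]
grip_width: 0.704
```

```bash
python3 w.py w9
```

```text
offset [0.0, 0.0, 0.0] yaw 0 | t 10.08 pos [543.1 -42.4 219.1] head 0.298 tooly [ 0.009 -0.004 -1.   ] j [-0.29  0.35  1.43 -0.    1.36 -0.59] rows>= 0
```

View pics/w9L.png

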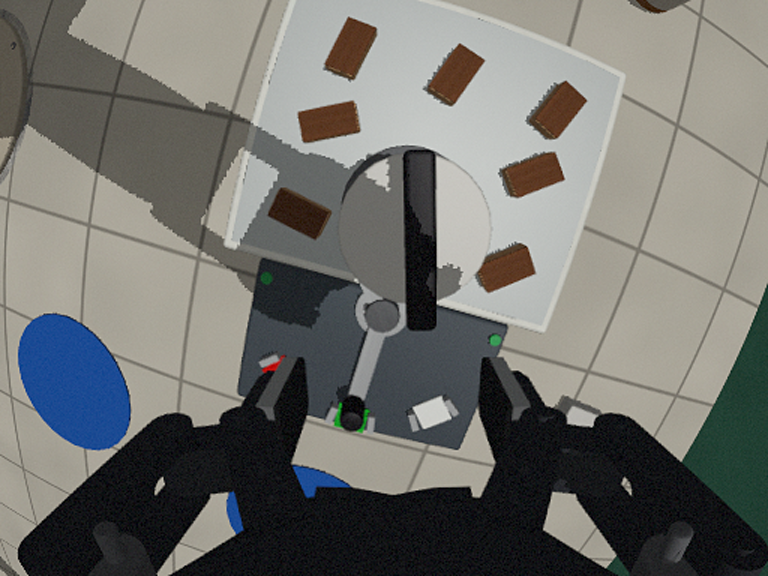

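```bash
python3 -c "
from h import *
s,c=snap('wrist','x.png');print(c['mount'][0,3])
g=lambda x,y,z:atz(c,(x/1.5,y/1.5),z,s)
a=g(420,152,191);b=g(422,330,191);m=(a+b)/2;d=a-b;print(a.round(1),b.round(1),m.round(1),np.linalg.norm(d),np.arctan2(d[1],d[0])-np.pi/2)
h=np.arctan2(d[1],d[0])-np.pi/2
goto([m[0],m[1],200],h,s)
# tip calibration using pad inner tips (open 60mm): pixels 302,360 and 483,360
for t in (-20,-30,-40,-50): 
  T=Tt(s); print(t,[(proj(c,(T@np.r_[x,t,11,1])[:3],s)*1.5).round() for x in (-30,30)])
"
```

```text
-0.1794057582730213
[531.9  33.6 191. ] [557.  -41.8 191. ] [544.4  -4.1 191. ] 79.47555071338482 0.3210359824373754
offset [0.0124, 0.0191, 0.0366] yaw -0.023 | t 10.13 pos [543.1 -42.7 219.3] head 0.298 tooly [ 0.009 -0.004 -1.   ] j [-0.29  0.35  1.43 -0.    1.36 -0.59] rows>= 2
-20 [array([307., 340.]), array([479., 339.])]
-30 [array([302., 351.]), array([485., 350.])]
-40 [array([295., 363.]), array([491., 363.])]
-50 [array([289., 377.]), array([498., 377.])]
```

Request:
{"op": "jog_arm", "data": {"targets": [{"offset": [0.0124, 0, 0.0366], "yaw": -0.023}, {"offset": [0.0124, 0, 0.0366], "yaw": -0.023}, {"offset": [0.0124, 0.03, 0.0366], "yaw": -0.023}, {"offset": [0.0124, 0.05, 0.0366], "yaw": -0.023}, {"offset": [0.0124, 0.065, 0.0366], "yaw": -0.023}, {"offset": [0.0124, 0.075, 0.0366], "yaw": -0.023}, {"offset": [0.0124, 0.084, 0.0366], "yaw": -0.023}, {"offset": [0.0124, 0.084, 0.0366], "yaw": -0.023}, {"offset": [0.0124, 0.084, 0.0366], "yaw": -0.023}]}}

```text
time_s: 10.93
eef_pos: [545.3, -4.9, 135.6]
ee_rot: [-0.696, 0.7, 0.116, -0.11]
force: [0.5, -0.0, 0.2]
grip_width: 0.704
```

```bash
python3 w.py w10
```

```text
offset [0.0, 0.0, 0.0] yaw 0 | t 10.93 pos [545.3  -4.9 135.6] head 0.32 tooly [ 0.009 -0.004 -1.   ] j [-0.22  0.42  1.55 -0.    1.16 -0.54] rows>= 0
```

View pics/w10L.png

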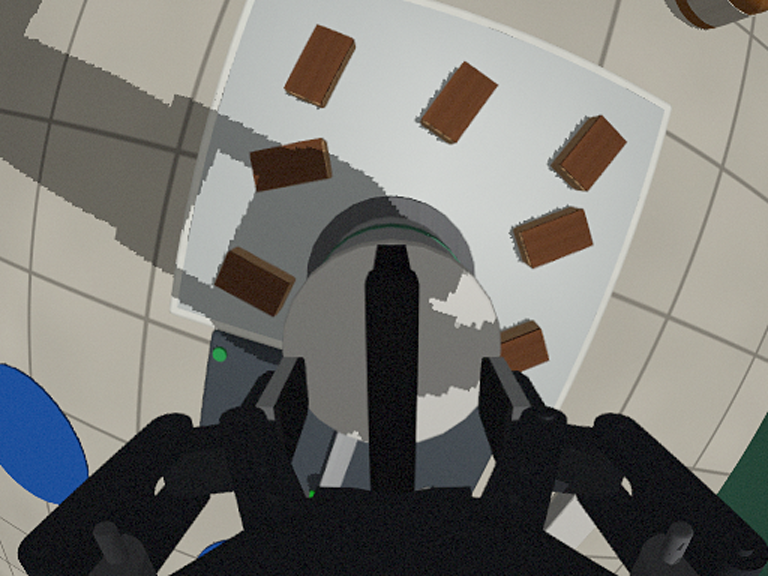

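Well centred on the bar. Close firmly, then lift gently.

Request:
{"op": "jog_arm", "data": {"targets": [{"offset": [0, 0, 0], "yaw": 0}, {"offset": [0, 0, 0], "yaw": 0}, {"offset": [0, 0, 0], "yaw": 0}, {"offset": [0, 0, 0], "yaw": 0}, {"offset": [0, 0, 0], "yaw": 0}, {"offset": [0, 0, 0], "yaw": 0}, {"offset": [0, 0, 0], "yaw": 0}, {"offset": [0, -0.004, 0], "yaw": 0}, {"offset": [0, -0.01, 0], "yaw": 0}, {"offset": [0, -0.02, 0], "yaw": 0}, {"offset": [0, -0.02, 0], "yaw": 0}], "fingers": 0.0, "grip_force": 90}}

```text
time_s: 11.9
eef_pos: [546.1, -4.8, 158.0]
ee_rot: [-0.695, 0.701, 0.117, -0.109]
force: [0.7, -0.2, -3.0]
grip_width: 0.149
```

```bash
python3 w.py w11; python3 -c "
from h import *
s,c=snap('side','side11.png');s,c=snap('scene','scene11.png')
for n in ('scene','side'):
  c=ctrl.capture(n)
  for r in ctrl.regions_of(n,'mat'):
    ys,xs=np.nonzero(r['region']);print(n,r['score'],r['box'],atz(c,(xs.mean(),ys.mean()),4).round(1))
"
```

```text
offset [0.0, 0.0, 0.0] yaw 0 | t 11.9 pos [546.1  -4.8 158. ] head 0.32 tooly [ 0.013 -0.005 -1.   ] j [-0.22  0.4   1.52 -0.    1.21 -0.54] rows>= 0
scene 0.98 [168.3, 109.1, 217.2, 151.2] [ 234.3 -295.8    4. ]
scene 0.86 [94.9, 168.6, 156.5, 217.8] [ 539.2 -376.2    4. ]
side 0.97 [118.8, 283.9, 197.5, 348.1] [ 224.6 -304.     4. ]
side 0.65 [250.7, 307.1, 332.9, 371.5] [ 531.8 -386.5    4. ]
```

View pics/side11.png

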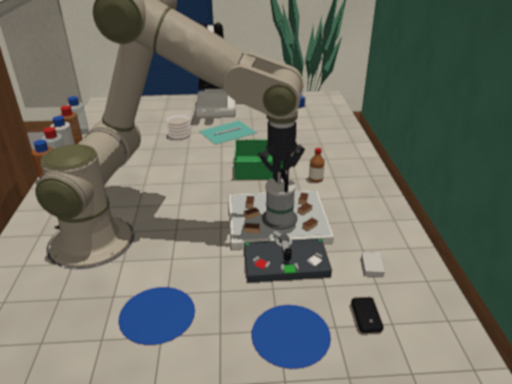

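```bash
python3 -c "
from h import *
goto([546,-4.8,230]);goto([534,-379,230])"
```

```text
offset [0.0014, -0.0743, -0.0009] yaw 0 | t 12.25 pos [545.1  -4.7 155.7] head 0.32 tooly [ 0.009 -0.005 -1.   ] j [-0.22  0.4   1.53 -0.    1.21 -0.54] rows>= 2
offset [-0.1279, -0.0727, -0.3523] yaw 0 | t 12.25 pos [545.1  -4.7 155.7] head 0.32 tooly [ 0.009 -0.005 -1.   ] j [-0.22  0.4   1.53 -0.    1.21 -0.54] rows>= 10
```

Request:
{"op": "jog_arm", "data": {"targets": [{"offset": [0, -0.02, 0], "yaw": 0}, {"offset": [0, -0.045, 0], "yaw": 0}, {"offset": [0, -0.07, 0], "yaw": 0}, {"offset": [-0.005, -0.08, -0.012], "yaw": 0}, {"offset": [-0.012, -0.08, -0.035], "yaw": 0}, {"offset": [-0.022, -0.08, -0.06], "yaw": 0}, {"offset": [-0.032, -0.08, -0.088], "yaw": 0}, {"offset": [-0.042, -0.08, -0.116], "yaw": 0}, {"offset": [-0.053, -0.08, -0.146], "yaw": 0}, {"offset": [-0.064, -0.08, -0.176], "yaw": 0}, {"offset": [-0.075, -0.08, -0.206], "yaw": 0}, {"offset": [-0.086, -0.08, -0.235], "yaw": 0}]}}

```text
time_s: 13.25
eef_pos: [535.9, -256.8, 235.9]
ee_rot: [-0.696, 0.7, 0.115, -0.11]
force: [0.2, 0.4, -4.1]
grip_width: 0.15
```

```bash
python3 w.py w12; python3 -c "
from h import *
goto([534,-379,230]);goto([534,-379,112])"
```

```text
offset [0.0, 0.0, 0.0] yaw 0 | t 13.25 pos [ 535.9 -256.8  235.9] head 0.32 tooly [ 0.008 -0.004 -1.   ] j [-0.64  0.45  1.24  0.    1.44 -0.96] rows>= 0
offset [-0.0373, 0.0062, -0.1105] yaw 0 | t 13.3 pos [ 535.1 -262.4  235.4] head 0.316 tooly [ 0.008 -0.007 -1.   ] j [-0.65  0.45  1.24 -0.    1.44 -0.97] rows>= 3
offset [-0.0379, 0.1242, -0.1093] yaw 0 | t 13.3 pos [ 535.1 -262.4  235.4] head 0.316 tooly [ 0.008 -0.007 -1.   ] j [-0.65  0.45  1.24 -0.    1.44 -0.97] rows>= 5
```

View pics/w12L.png

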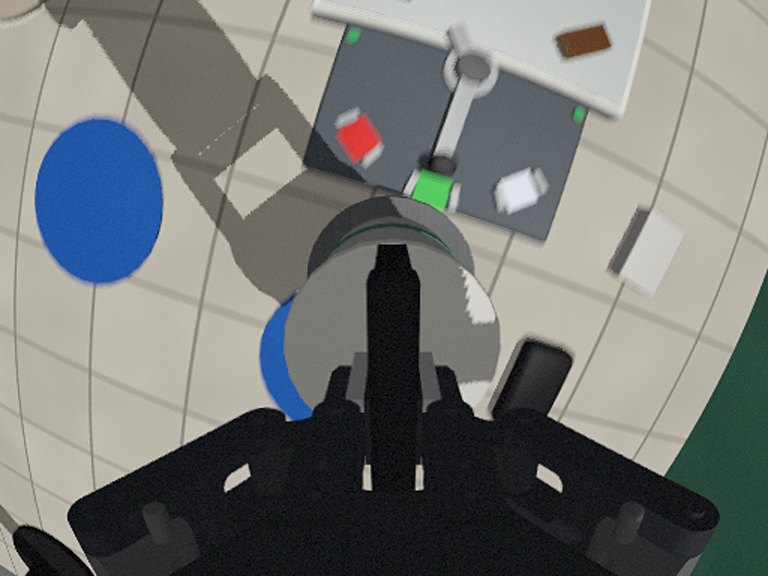

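Request:
{"op": "jog_arm", "data": {"targets": [{"offset": [-0.009, 0.005, -0.025], "yaw": 0}, {"offset": [-0.018, 0.005, -0.05], "yaw": 0}, {"offset": [-0.028, 0.006, -0.08], "yaw": 0}, {"offset": [-0.036, 0.01, -0.1], "yaw": 0}, {"offset": [-0.038, 0.02, -0.11], "yaw": 0}, {"offset": [-0.038, 0.04, -0.11], "yaw": 0}, {"offset": [-0.038, 0.06, -0.11], "yaw": 0}, {"offset": [-0.038, 0.08, -0.11], "yaw": 0}, {"offset": [-0.038, 0.095, -0.11], "yaw": 0}, {"offset": [-0.038, 0.105, -0.11], "yaw": 0}, {"offset": [-0.038, 0.105, -0.11], "yaw": 0}, {"offset": [-0.038, 0.105, -0.11], "yaw": 0}]}}

```text
time_s: 14.3
eef_pos: [533.9, -379.3, 131.0]
ee_rot: [-0.695, 0.701, 0.113, -0.109]
force: [0.0, -0.6, -3.9]
grip_width: 0.148
```

```bash
python3 w.py w13; python3 -c "
from h import *
s,c=snap('side','side13.png');s,c=snap('scene','scene13.png')
a=cv2.imread('pics/side13.png')[200:384,200:400];b=cv2.imread('pics/scene13.png')[100:284,50:250]
cv2.imwrite('pics/p13.png',cv2.resize(np.hstack([a,b]),None,fx=2,fy=2,interpolation=cv2.INTER_CUBIC))
goto([534,-379,110])"
```

```text
offset [0.0, 0.0, 0.0] yaw 0 | t 14.3 pos [ 533.9 -379.3  131. ] head 0.316 tooly [ 0.007 -0.007 -1.   ] j [-0.8   0.66  1.18  0.    1.29 -1.11] rows>= 0
offset [-0.0003, 0.0225, 0.0012] yaw 0 | t 14.45 pos [ 534.4 -379.8  132.5] head 0.316 tooly [ 0.009 -0.009 -1.   ] j [-0.8   0.66  1.18  0.    1.3  -1.11] rows>= 1
```

View pics/p13.png

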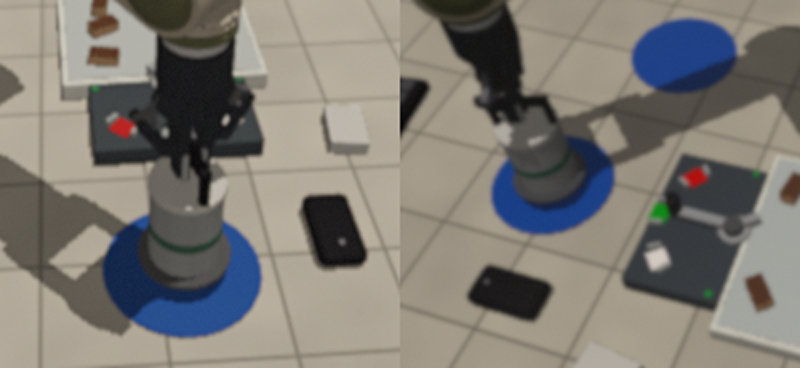

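View pics/w13L.png

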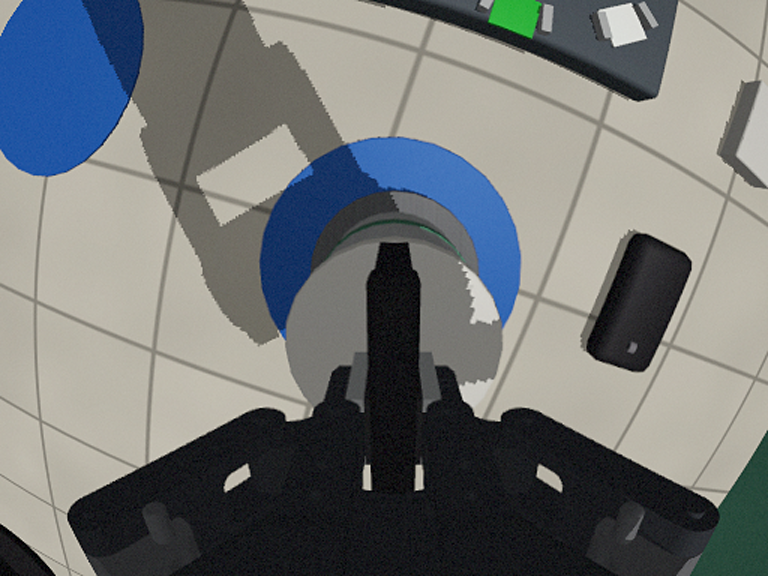

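Centred on the mat within tolerance (mat edges 260–520 px in the wrist view). Lower gently.

Request:
{"op": "jog_arm", "data": {"targets": [{"offset": [0, 0.008, 0], "yaw": 0}, {"offset": [0, 0.014, 0], "yaw": 0}, {"offset": [0, 0.018, 0], "yaw": 0}, {"offset": [0, 0.02, 0], "yaw": 0}, {"offset": [0, 0.021, 0], "yaw": 0}, {"offset": [0, 0.022, 0], "yaw": 0}, {"offset": [0, 0.022, 0], "yaw": 0}, {"offset": [0, 0.022, 0], "yaw": 0}]}}

```text
time_s: 15.12
eef_pos: [534.9, -380.1, 111.4]
ee_rot: [-0.694, 0.702, 0.114, -0.108]
force: [-1.1, 3.2, 4.7]
grip_width: 0.15
```

Request:
{"op": "jog_arm", "data": {"targets": [{"offset": [0, 0, 0], "yaw": 0}, {"offset": [0, 0, 0], "yaw": 0}, {"offset": [0, 0, 0], "yaw": 0}, {"offset": [0, 0, 0], "yaw": 0}, {"offset": [0, 0, 0], "yaw": 0}, {"offset": [0, -0.015, 0], "yaw": 0}, {"offset": [0, -0.035, 0], "yaw": 0}, {"offset": [0, -0.065, 0], "yaw": 0}, {"offset": [0, -0.1, 0], "yaw": 0}, {"offset": [0, -0.14, 0], "yaw": 0}, {"offset": [0, -0.14, 0], "yaw": 0}], "fingers": 0.06}}

```text
time_s: 16.03
eef_pos: [534.9, -380.2, 260.2]
ee_rot: [-0.69, 0.706, 0.117, -0.105]
force: [0.8, 0.3, 1.6]
grip_width: 0.703
```

```bash
python3 w.py w14;  python3 -c "
from h import *
goto([545,20,260],0)"
```

```text
offset [0.0, 0.0, 0.0] yaw 0 | t 16.03 pos [ 534.9 -380.2  260.2] head 0.316 tooly [ 0.02  -0.019 -1.   ] j [-0.8   0.58  0.98  0.    1.56 -1.11] rows>= 0
offset [0.1344, -0.0101, 0.3764] yaw 0.316 | t 16.08 pos [ 534.4 -379.7  256.1] head 0.316 tooly [ 0.017 -0.016 -1.   ] j [-0.8   0.58  0.98  0.    1.55 -1.11] rows>= 10
```

View pics/w14L.png

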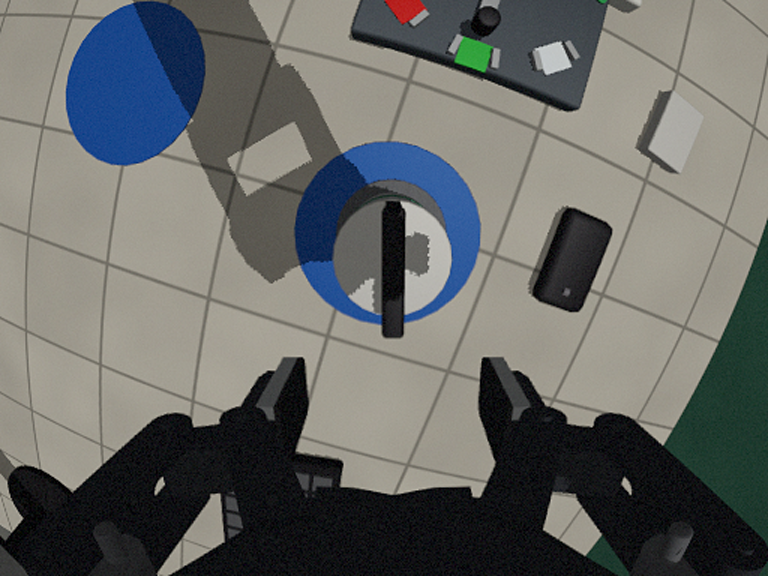

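Request:
{"op": "jog_arm", "data": {"targets": [{"offset": [0.04, -0.01, 0.11], "yaw": 0.1}, {"offset": [0.04, -0.01, 0.11], "yaw": 0.1}, {"offset": [0.12, -0.01, 0.338], "yaw": 0.316}, {"offset": [0.12, -0.01, 0.338], "yaw": 0.316}, {"offset": [0.12, -0.01, 0.338], "yaw": 0.316}, {"offset": [0.12, -0.01, 0.338], "yaw": 0.316}, {"offset": [0.12, -0.01, 0.338], "yaw": 0.316}, {"offset": [0.12, -0.01, 0.338], "yaw": 0.316}, {"offset": [0.12, -0.01, 0.338], "yaw": 0.316}, {"offset": [0.12, -0.01, 0.338], "yaw": 0.316}, {"offset": [0.12, -0.01, 0.338], "yaw": 0.316}, {"offset": [0.12, -0.01, 0.338], "yaw": 0.316}]}}

```text
time_s: 17.08
eef_pos: [543.2, -21.6, 259.8]
ee_rot: [-0.701, 0.713, 0.005, 0.006]
force: [-0.5, -1.0, 0.2]
grip_width: 0.702
```

```bash
cat > chips.py <<'E'
from h import *
import sys
s,c=snap('wrist',sys.argv[1]+'.png')
goto(s['eef_pos'],None,s); print(c['mount'][0,3].round(2))
im=cv2.resize(cv2.imread('pics/'+sys.argv[1]+'.png'),(768,576),interpolation=cv2.INTER_CUBIC)
Z=float(sys.argv[2]) if len(sys.argv)>2 else 48
for i,r in enumerate(ctrl.regions_of('wrist','chip0')[:9]):
    ys,xs=np.nonzero(r['region'])
    if len(xs)<30: continue
    # dark bark top: keep pixels of region that are bark coloured
    P=np.array([atz(c,(x,y),Z,s)[:2] for x,y in zip(xs,ys)],np.float32)
    (cx,cy),(w,h),a=cv2.minAreaRect(P)
    if w<h: a+=90;w,h=h,w
    a=(a+90)%180-90   # long axis angle, deg world
    print(i,round(r['score'],2),'px',(xs.mean()*1.5).round(),(ys.mean()*1.5).round(),'world',round(cx,1),round(cy,1),'size',round(w),round(h),'long',round(np.radians(a),2),'jaw',round(np.radians((a+180)%180-90),2))
    cv2.putText(im,str(i),(int(xs.mean()*1.5)-5,int(ys.mean()*1.5)+5),0,.6,(0,255,0),2)
cv2.imwrite('pics/'+sys.argv[1]+'L.png',im)
for r in ctrl.regions_of('wrist','bin')[:2]:
    ys,xs=np.nonzero(r['region']);print('bin',round(r['score'],2),np.round(r['box']),atz(c,(xs.mean(),ys.mean()),75,s).round())
E
python3 chips.py c1
```

```text
offset [0.0, 0.0, 0.0] yaw 0 | t 17.08 pos [543.2 -21.6 259.8] head -0.0 tooly [ 0.016 -0.016 -1.   ] j [-0.25  0.31  1.37 -0.01  1.44 -0.25] rows>= 0
0.5
0 0.92 px 488.0 160.0 world 627.2 55.3 size 46 27 long 0.7 jaw -0.87
1 0.91 px 299.0 255.0 world 465.4 -25.3 size 46 29 long -0.21 jaw 1.36
2 0.81 px 492.0 95.0 world 630.9 111.5 size 47 26 long 1.22 jaw -0.35
3 0.73 px 295.0 102.0 world 466.1 105.5 size 44 27 long 1.5 jaw -0.07
4 0.7 px 391.0 95.0 world 546.2 109.0 size 45 24 long 1.3 jaw -0.27
5 0.68 px 488.0 247.0 world 630.1 -19.8 size 44 29 long 0.72 jaw -0.85
6 0.65 px 299.0 171.0 world 467.6 46.0 size 46 27 long 0.48 jaw -1.09
bin 0.66 [308.  90. 344. 124.] [620.  55.  75.]
```

View pics/c1L.png

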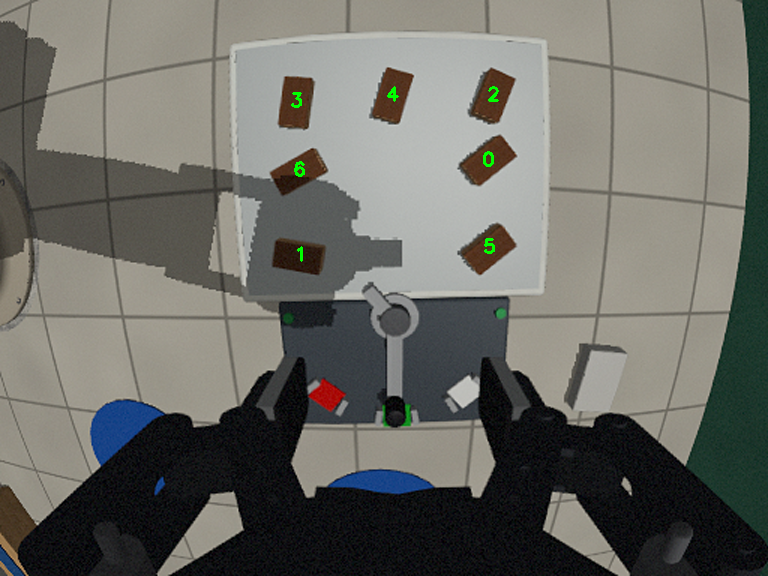

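```bash
python3 -c "
from h import *
goto([466,104,70],-.07);goto([466,104,3],-.07)"
```

```text
offset [-0.0805, 0.1868, 0.129] yaw 0.068 | t 17.23 pos [543.3 -22.2 260.1] head -0.002 tooly [ 0.016 -0.016 -1.   ] j [-0.25  0.31  1.37 -0.01  1.44 -0.25] rows>= 6
offset [-0.0816, 0.2538, 0.1301] yaw 0.068 | t 17.23 pos [543.3 -22.2 260.1] head -0.002 tooly [ 0.016 -0.016 -1.   ] j [-0.25  0.31  1.37 -0.01  1.44 -0.25] rows>= 8
```

Request:
{"op": "jog_arm", "data": {"targets": [{"offset": [-0.0805, 0.187, 0.129], "yaw": 0.068}, {"offset": [-0.0805, 0.187, 0.129], "yaw": 0.068}, {"offset": [-0.0805, 0.187, 0.129], "yaw": 0.068}, {"offset": [-0.0805, 0.187, 0.129], "yaw": 0.068}, {"offset": [-0.0805, 0.187, 0.129], "yaw": 0.068}, {"offset": [-0.0805, 0.187, 0.129], "yaw": 0.068}, {"offset": [-0.0805, 0.187, 0.129], "yaw": 0.068}, {"offset": [-0.0816, 0.21, 0.13], "yaw": 0.068}, {"offset": [-0.0816, 0.22, 0.13], "yaw": 0.068}, {"offset": [-0.0816, 0.22, 0.13], "yaw": 0.068}]}}

```text
time_s: 18.07
eef_pos: [464.8, 103.6, 35.5]
ee_rot: [-0.701, 0.712, -0.02, 0.03]
force: [-0.3, -0.0, -0.3]
grip_width: 0.702
```

```bash
python3 w.py c2;python3 -c "
from h import *
goto([466,104,3],-.07)"
```

```text
offset [0.0, 0.0, 0.0] yaw 0 | t 18.07 pos [464.8 103.6  35.5] head -0.071 tooly [ 0.013 -0.016 -1.   ] j [-0.02  0.43  1.85 -0.02  0.85  0.07] rows>= 0
offset [-0.0001, 0.0337, 0.0008] yaw -0.001 | t 18.12 pos [465.6 103.7  36.7] head -0.071 tooly [ 0.015 -0.016 -1.   ] j [-0.02  0.43  1.85 -0.02  0.85  0.07] rows>= 1
```

View pics/c2L.png

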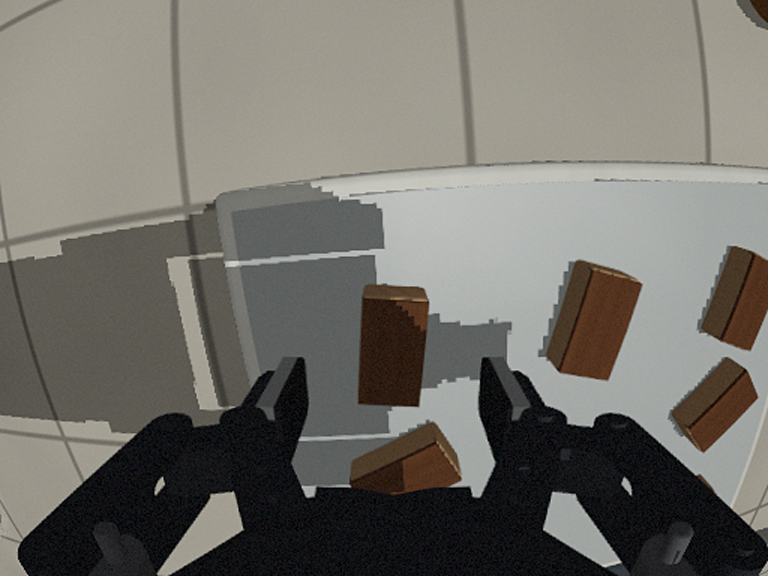

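Request:
{"op": "jog_arm", "data": {"targets": [{"offset": [0, 0.012, 0], "yaw": 0}, {"offset": [0, 0.022, 0], "yaw": 0}, {"offset": [0, 0.03, 0], "yaw": 0}, {"offset": [0, 0.033, 0], "yaw": 0}, {"offset": [0, 0.033, 0], "yaw": 0}]}}

```text
time_s: 18.53
eef_pos: [466.4, 102.8, 5.0]
ee_rot: [-0.701, 0.712, -0.02, 0.03]
force: [-4.8, -2.4, 17.4]
grip_width: 0.705
```

Request:
{"op": "jog_arm", "data": {"targets": [{"offset": [0, 0, 0], "yaw": 0}, {"offset": [0, 0, 0], "yaw": 0}, {"offset": [0, 0, 0], "yaw": 0}, {"offset": [0, 0, 0], "yaw": 0}, {"offset": [0, 0, 0], "yaw": 0}, {"offset": [0, -0.01, 0], "yaw": 0}, {"offset": [0, -0.04, 0], "yaw": 0}, {"offset": [0, -0.08, 0], "yaw": 0}, {"offset": [0, -0.12, 0], "yaw": 0}, {"offset": [0, -0.12, 0], "yaw": 0}], "fingers": 0.0, "grip_force": 50}}

```text
time_s: 19.37
eef_pos: [468.0, 104.9, 132.1]
ee_rot: [-0.701, 0.712, -0.015, 0.035]
force: [1.1, 0.1, 1.0]
grip_width: 0.273
```

```bash
python3 chips.py c3;python3 -c "
from h import *
goto([535,370,130],0)"
```

```text
offset [0.0, 0.0, 0.0] yaw 0 | t 19.37 pos [468.  104.9 132.1] head -0.07 tooly [ 0.027 -0.017 -1.   ] j [-0.01  0.28  1.76 -0.02  1.07  0.06] rows>= 0
0.66
0 0.88 px 517.0 269.0 world 545.0 111.3 size 45 30 long 1.3 jaw -0.27
1 0.88 px 395.0 467.0 world 464.1 -22.0 size 46 39 long -0.17 jaw 1.4
2 0.84 px 620.0 425.0 world 632.1 -12.7 size 44 32 long -0.77 jaw 0.8
3 0.8 px 625.0 338.0 world 624.9 58.9 size 46 36 long 0.72 jaw -0.85
4 0.74 px 392.0 369.0 world 467.3 49.5 size 97 47 long 1.5 jaw -0.07
5 0.74 px 636.0 257.0 world 627.4 114.5 size 44 36 long 1.21 jaw -0.36
6 0.68 px 707.0 22.0 world 711.5 279.3 size 130 38 long 0.23 jaw -1.34
bin 0.6 [456. 315. 484. 335.] [716. -73.  75.]
offset [0.0517, -0.0085, 0.2695] yaw -0.071 | t 19.52 pos [464.5 104.7 124.9] head -0.071 tooly [ 0.014 -0.016 -1.   ] j [-0.02  0.29  1.77 -0.02  1.07  0.06] rows>= 7
```

View pics/c3L.png

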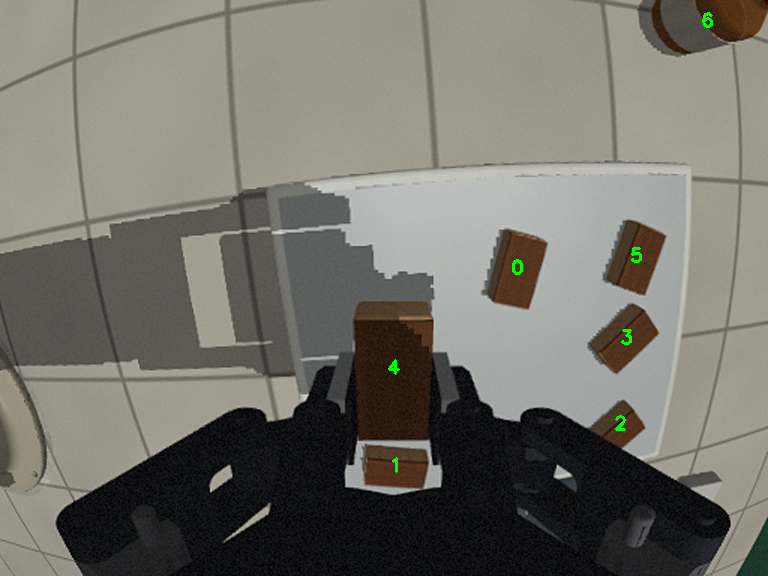

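Request:
{"op": "jog_arm", "data": {"targets": [{"offset": [0.0517, -0.01, 0.2], "yaw": -0.071}, {"offset": [0.0517, -0.01, 0.2], "yaw": -0.071}, {"offset": [0.0517, -0.01, 0.2], "yaw": -0.071}, {"offset": [0.0517, -0.01, 0.2], "yaw": -0.071}, {"offset": [0.0517, -0.01, 0.2], "yaw": -0.071}, {"offset": [0.0517, -0.01, 0.2], "yaw": -0.071}, {"offset": [0.0517, -0.01, 0.2], "yaw": -0.071}]}}

```text
time_s: 20.1
eef_pos: [529.3, 301.7, 130.1]
ee_rot: [-0.701, 0.713, 0.005, 0.003]
force: [-0.5, -0.7, 0.0]
grip_width: 0.265
```

```bash
python3 w.py c4;python3 -c "
from h import *
goto([535,370,130],0)"
```

```text
offset [0.0, 0.0, 0.0] yaw 0 | t 20.1 pos [529.3 301.7 130.1] head 0.003 tooly [ 0.011 -0.018 -1.   ] j [ 0.34  0.56  1.34 -0.02  1.23  0.34] rows>= 0
offset [0.0059, -0.0006, 0.0695] yaw 0.001 | t 20.15 pos [529.2 300.5 130.5] head 0.001 tooly [ 0.011 -0.018 -1.   ] j [ 0.33  0.56  1.34 -0.02  1.23  0.34] rows>= 2
```

View pics/c4L.png

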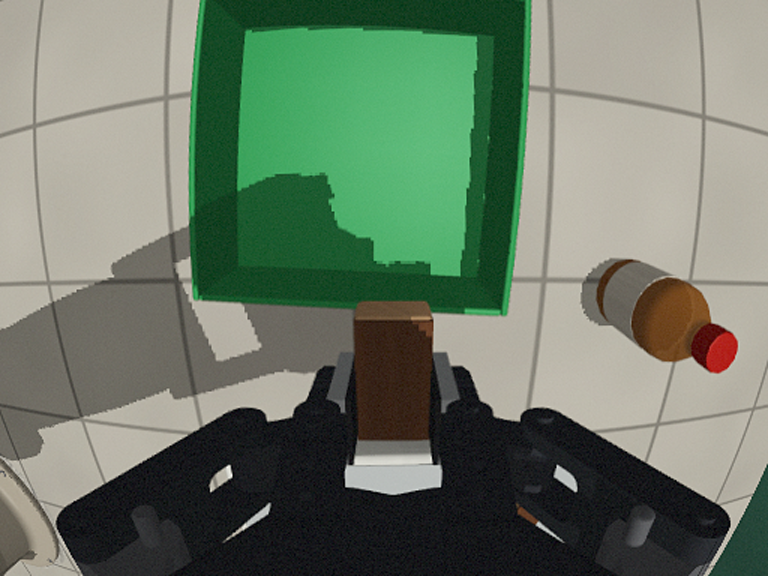

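```bash
python3 -c "
from h import *
s,c=snap('wrist','x.png')
g=lambda x,y,z:atz(c,(x/1.5,y/1.5),z,s).round(1)
for p in [(192,299),(508,313)]: print(g(*p,75))
for p in [(238,268),(462,276),(477,37),(245,30)]: print(g(*p,4))
"
```

```text
[421.1 303.8  75. ]
[591.4 295.6  75. ]
[424.8 304.3   4. ]
[577.9 297.8   4. ]
[585.6 458.6   4. ]
[433.7 467.5   4. ]
```

Request:
{"op": "jog_arm", "data": {"targets": [{"offset": [-0.01, 0, 0.04], "yaw": 0}, {"offset": [-0.023, 0, 0.083], "yaw": 0}, {"offset": [-0.023, 0.01, 0.083], "yaw": 0}, {"offset": [-0.023, 0.05, 0.083], "yaw": 0}, {"offset": [-0.023, 0.085, 0.083], "yaw": 0}, {"offset": [-0.023, 0.085, 0.083], "yaw": 0}, {"offset": [-0.023, 0.085, 0.083], "yaw": 0}]}}

```text
time_s: 20.78
eef_pos: [506.9, 379.8, 43.8]
ee_rot: [-0.7, 0.714, 0.003, 0.004]
force: [1.2, -0.4, 0.0]
grip_width: 0.267
```

Request:
{"op": "jog_arm", "data": {"targets": [{"offset": [0, 0, 0], "yaw": 0}, {"offset": [0, 0, 0], "yaw": 0}, {"offset": [0, 0, 0], "yaw": 0}, {"offset": [0, 0, 0], "yaw": 0}, {"offset": [0, -0.04, 0], "yaw": 0}, {"offset": [0, -0.08, 0], "yaw": 0}, {"offset": [0, -0.09, -0.04], "yaw": 0}, {"offset": [0, -0.09, -0.08], "yaw": 0}, {"offset": [0, -0.09, -0.08], "yaw": 0}], "fingers": 0.05}}

```text
time_s: 21.53
eef_pos: [506.7, 297.0, 137.1]
ee_rot: [-0.7, 0.714, 0.002, 0.005]
force: [0.0, -0.7, -0.5]
grip_width: 0.584
```

```bash
python3 w.py c5;python3 -c "
from h import *
goto([546,109,90],-.27);goto([546,109,10],-.27)"
```

```text
offset [0.0, 0.0, 0.0] yaw 0 | t 21.53 pos [506.7 297.  137.1] head -0.005 tooly [ 0.011 -0.02  -1.   ] j [ 0.34  0.51  1.4  -0.02  1.22  0.35] rows>= 0
offset [0.0399, 0.0507, -0.1892] yaw 0.265 | t 21.58 pos [506.5 299.3 136.7] head -0.005 tooly [ 0.01  -0.019 -1.   ] j [ 0.34  0.51  1.4  -0.02  1.22  0.36] rows>= 5
offset [0.0391, 0.1307, -0.1877] yaw 0.265 | t 21.58 pos [506.5 299.3 136.7] head -0.005 tooly [ 0.01  -0.019 -1.   ] j [ 0.34  0.51  1.4  -0.02  1.22  0.36] rows>= 6
```

View pics/c5L.png

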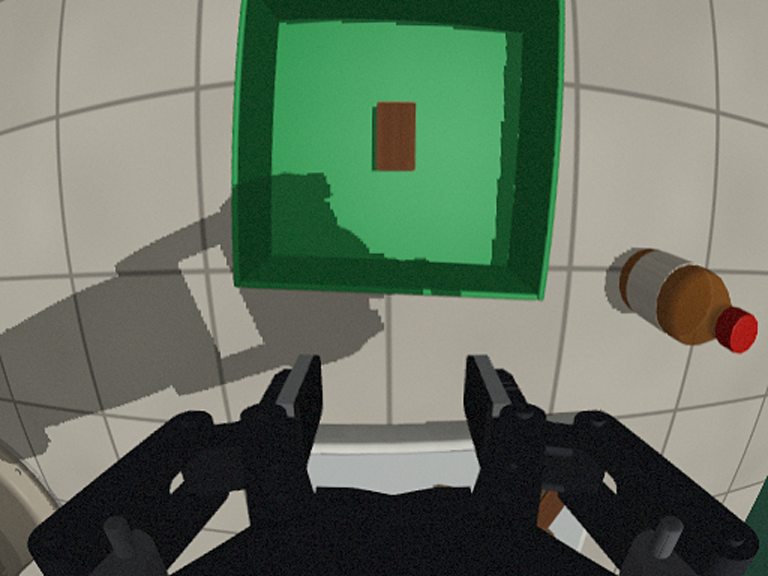

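Request:
{"op": "jog_arm", "data": {"targets": [{"offset": [0.02, 0, -0.08], "yaw": 0.12}, {"offset": [0.02, 0, -0.08], "yaw": 0.12}, {"offset": [0.0395, 0.09, -0.188], "yaw": 0.265}, {"offset": [0.0395, 0.09, -0.188], "yaw": 0.265}, {"offset": [0.0395, 0.09, -0.188], "yaw": 0.265}, {"offset": [0.0395, 0.09, -0.188], "yaw": 0.265}, {"offset": [0.0395, 0.09, -0.188], "yaw": 0.265}, {"offset": [0.0395, 0.09, -0.188], "yaw": 0.265}]}}

```text
time_s: 22.25
eef_pos: [546.3, 109.7, 50.7]
ee_rot: [-0.694, 0.707, -0.091, 0.1]
force: [0.5, 0.1, 0.8]
grip_width: 0.584
```

```bash
python3 chips.py c6;python3 -c "
from h import *
goto([546,109,10],-.27)"
```

```text
offset [0.0, 0.0, 0.0] yaw 0 | t 22.25 pos [546.3 109.7  50.7] head -0.271 tooly [ 0.01  -0.019 -1.   ] j [-0.    0.55  1.59 -0.02  0.99  0.28] rows>= 0
1.07
0 0.92 px 390.0 336.0 world 547.4 112.2 size 49 25 long 1.31 jaw -0.26
1 0.85 px 581.0 278.0 world 629.5 114.8 size 45 32 long 1.21 jaw -0.36
2 0.83 px 588.0 385.0 world 626.3 61.3 size 42 36 long 0.69 jaw -0.88
3 0.67 px 579.0 514.0 world 626.4 -19.7 size 41 38 long -1.16 jaw 0.41
4 0.53 px 268.0 490.0 world 470.2 50.2 size 56 16 long 0.27 jaw -1.3
bin 0.68 [  0.   0. 111.  27.] [470. 274.  75.]
offset [-0.0007, 0.0418, -0.0013] yaw 0.002 | t 22.4 pos [546.5 110.9  51.8] head -0.268 tooly [ 0.012 -0.019 -1.   ] j [-0.    0.55  1.59 -0.02  0.99  0.28] rows>= 2
```

View pics/c6L.png

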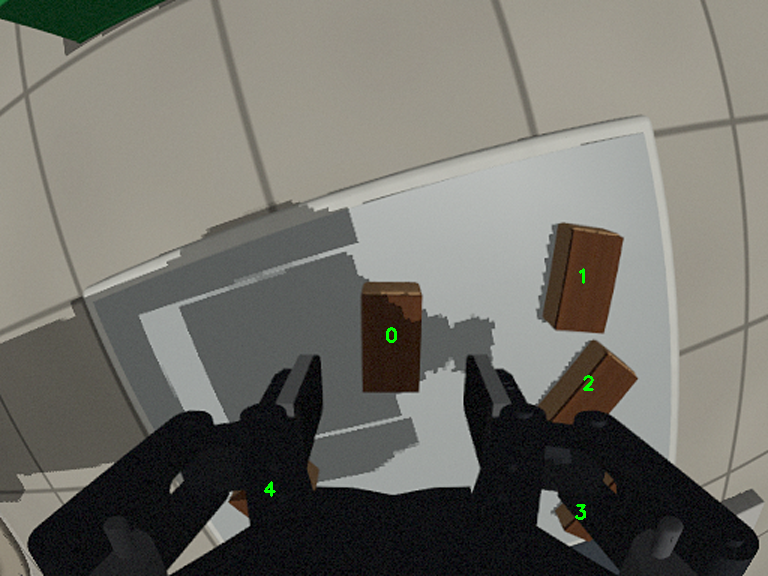

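Request:
{"op": "jog_arm", "data": {"targets": [{"offset": [0, 0.02, 0], "yaw": 0}, {"offset": [0, 0.032, 0], "yaw": 0}, {"offset": [0, 0.038, 0], "yaw": 0}, {"offset": [0, 0.041, 0], "yaw": 0}, {"offset": [0, 0.041, 0], "yaw": 0}]}}

```text
time_s: 22.82
eef_pos: [547.1, 110.7, 11.0]
ee_rot: [-0.695, 0.707, -0.089, 0.099]
force: [-0.2, 0.8, -0.2]
grip_width: 0.584
```

Request:
{"op": "jog_arm", "data": {"targets": [{"offset": [0, 0, 0], "yaw": 0}, {"offset": [0, 0, 0], "yaw": 0}, {"offset": [0, 0, 0], "yaw": 0}, {"offset": [0, 0, 0], "yaw": 0}, {"offset": [0, 0, 0], "yaw": 0}, {"offset": [0, -0.01, 0], "yaw": 0}, {"offset": [0, -0.04, 0], "yaw": 0}, {"offset": [0, -0.08, 0], "yaw": 0}, {"offset": [0, -0.12, 0], "yaw": 0}, {"offset": [0, -0.12, 0], "yaw": 0}], "fingers": 0.0}}

```text
time_s: 23.65
eef_pos: [548.9, 113.2, 139.4]
ee_rot: [-0.695, 0.706, -0.084, 0.104]
force: [0.8, 0.2, 1.3]
grip_width: 0.263
```

```bash
python3 -c "
from h import *
goto([506,383,130],0)"
```

```text
offset [-0.1128, 0.0032, 0.249] yaw -0.267 | t 23.65 pos [548.9 113.2 139.4] head -0.267 tooly [ 0.026 -0.019 -0.999] j [ 0.    0.44  1.51 -0.02  1.17  0.28] rows>= 7
```

Request:
{"op": "jog_arm", "data": {"targets": [{"offset": [-0.137, 0, 0.239], "yaw": -0.267}, {"offset": [-0.137, 0, 0.239], "yaw": -0.267}, {"offset": [-0.137, 0, 0.239], "yaw": -0.267}, {"offset": [-0.137, 0, 0.239], "yaw": -0.267}, {"offset": [-0.137, 0, 0.239], "yaw": -0.267}, {"offset": [-0.137, 0, 0.239], "yaw": -0.267}, {"offset": [-0.137, 0, 0.239], "yaw": -0.267}, {"offset": [-0.137, 0.04, 0.239], "yaw": -0.267}, {"offset": [-0.137, 0.08, 0.239], "yaw": -0.267}, {"offset": [-0.137, 0.085, 0.239], "yaw": -0.267}, {"offset": [-0.137, 0.085, 0.239], "yaw": -0.267}]}}

```text
time_s: 24.57
eef_pos: [481.1, 377.5, 46.3]
ee_rot: [-0.7, 0.714, 0.008, 0.008]
force: [1.1, 0.0, -0.2]
grip_width: 0.269
```

Request:
{"op": "jog_arm", "data": {"targets": [{"offset": [0, 0, 0], "yaw": 0}, {"offset": [0, 0, 0], "yaw": 0}, {"offset": [0, 0, 0], "yaw": 0}, {"offset": [0, 0, 0], "yaw": 0}, {"offset": [0, -0.04, 0], "yaw": 0}, {"offset": [0, -0.08, 0], "yaw": 0}, {"offset": [0, -0.1, -0.04], "yaw": 0}, {"offset": [0, -0.11, -0.08], "yaw": 0}, {"offset": [0, -0.11, -0.08], "yaw": 0}], "fingers": 0.05}}

```text
time_s: 25.32
eef_pos: [480.0, 296.0, 161.8]
ee_rot: [-0.7, 0.714, 0.008, 0.011]
force: [-0.3, -0.2, -0.0]
grip_width: 0.584
```

```bash
python3 w.py c7;python3 -c "
from h import *
goto([629,113,90],-.36)"
```

```text
offset [0.0, 0.0, 0.0] yaw 0 | t 25.32 pos [480.  296.  161.8] head -0.003 tooly [ 0.027 -0.021 -0.999] j [ 0.36  0.43  1.46 -0.03  1.23  0.37] rows>= 0
offset [0.1481, 0.078, -0.1825] yaw 0.357 | t 25.37 pos [479.7 297.5 160.6] head -0.003 tooly [ 0.025 -0.02  -0.999] j [ 0.36  0.43  1.46 -0.03  1.23  0.37] rows>= 6
```

View pics/c7L.png

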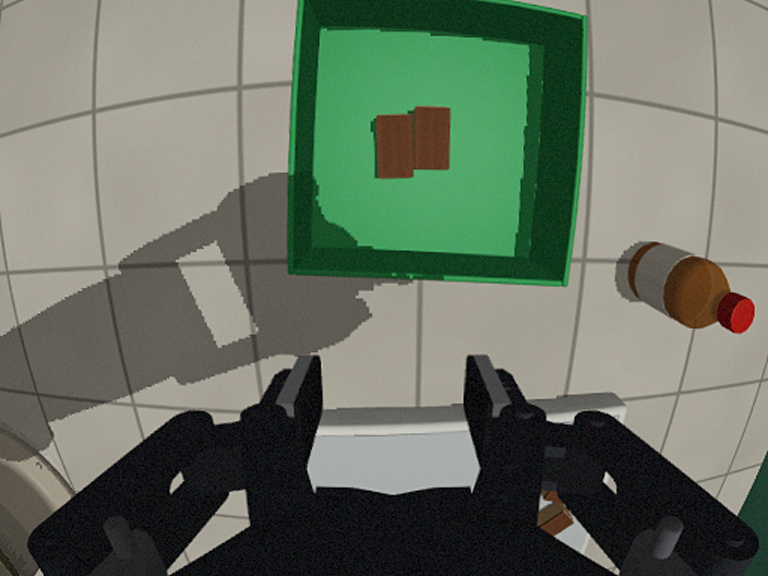

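Request:
{"op": "jog_arm", "data": {"targets": [{"offset": [0.147, 0.04, -0.1825], "yaw": 0.357}, {"offset": [0.147, 0.04, -0.1825], "yaw": 0.357}, {"offset": [0.147, 0.08, -0.1825], "yaw": 0.357}, {"offset": [0.147, 0.116, -0.1825], "yaw": 0.357}, {"offset": [0.147, 0.116, -0.1825], "yaw": 0.357}, {"offset": [0.147, 0.116, -0.1825], "yaw": 0.357}, {"offset": [0.147, 0.116, -0.1825], "yaw": 0.357}, {"offset": [0.147, 0.116, -0.1825], "yaw": 0.357}, {"offset": [0.147, 0.116, -0.1825], "yaw": 0.357}]}}

```text
time_s: 26.12
eef_pos: [628.8, 112.5, 51.4]
ee_rot: [-0.69, 0.701, -0.117, 0.137]
force: [-0.1, 0.1, 0.4]
grip_width: 0.589
```

```bash
python3 chips.py c8
```

```text
offset [0.0, 0.0, 0.0] yaw 0 | t 26.12 pos [628.8 112.5  51.4] head -0.361 tooly [ 0.024 -0.02  -1.   ] j [ 0.    0.7   1.33 -0.02  1.09  0.37] rows>= 0
1.26
0 0.73 px 396.0 334.0 world 632.7 114.7 size 48 24 long 1.2 jaw -0.37
1 0.73 px 429.0 441.0 world 628.8 60.4 size 50 30 long 0.68 jaw -0.89
2 0.57 px 10.0 11.0 world 518.6 334.5 size 21 19 long -0.17 jaw 1.4
bin 0.89 [  0.   2. 127.  90.] [563. 272.  75.]
```

View pics/c8L.png

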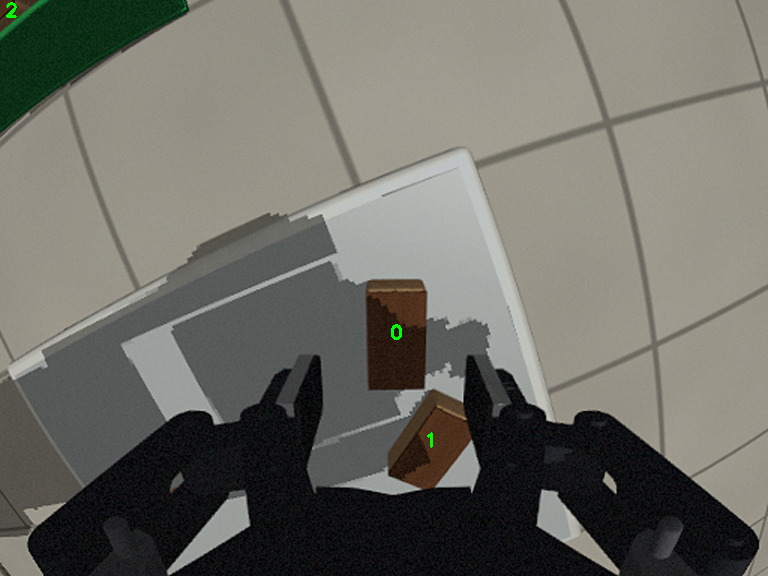

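```bash
python3 -c "
from h import *
s,c=snap('wrist','x.png');T=np.linalg.inv(Tt(s))
for p in [(470,408),(434,392),(388,470),(367,290),(427,290),(425,390),(368,390)]: print(p,(T@np.r_[atz(c,(p[0]/1.5,p[1]/1.5),48,s),1])[[0,2]].round(1))
"
```

```text
(470, 408) [ 35.4 -31.5]
(434, 392) [ 19.  -22.8]
(388, 470) [ -0.9 -64.8]
(367, 290) [-8.7 22.7]
(427, 290) [14.8 22.4]
(425, 390) [ 15.1 -21.7]
(368, 390) [ -9.1 -21.2]
```

Request:
{"op": "jog_arm", "data": {"targets": [{"offset": [0.003, 0.015, 0.004], "yaw": 0}, {"offset": [0.003, 0.03, 0.004], "yaw": 0}, {"offset": [0.003, 0.038, 0.004], "yaw": 0}, {"offset": [0.003, 0.041, 0.004], "yaw": 0}, {"offset": [0.003, 0.041, 0.004], "yaw": 0}], "fingers": 0.045}}

```text
time_s: 26.73
eef_pos: [633.9, 115.9, 12.2]
ee_rot: [-0.69, 0.701, -0.116, 0.136]
force: [-0.1, 0.0, 0.7]
grip_width: 0.528
```

Request:
{"op": "jog_arm", "data": {"targets": [{"offset": [0, 0, 0], "yaw": 0}, {"offset": [0, 0, 0], "yaw": 0}, {"offset": [0, 0, 0], "yaw": 0}, {"offset": [0, 0, 0], "yaw": 0}, {"offset": [0, 0, 0], "yaw": 0}, {"offset": [0, -0.01, 0], "yaw": 0}, {"offset": [0, -0.04, 0], "yaw": 0}, {"offset": [0, -0.08, 0], "yaw": 0}, {"offset": [0, -0.12, 0], "yaw": 0}, {"offset": [0, -0.12, 0], "yaw": 0}], "fingers": 0.0}}

```text
time_s: 27.57
eef_pos: [633.9, 118.5, 141.6]
ee_rot: [-0.691, 0.7, -0.111, 0.141]
force: [1.2, -0.4, 1.5]
grip_width: 0.265
```

```bash
python3 -c "
from h import *
goto([540,380,140],0)"
```

```text
offset [-0.1794, -0.0074, 0.2119] yaw -0.358 | t 27.57 pos [633.9 118.5 141.6] head -0.358 tooly [ 0.04  -0.02  -0.999] j [ 0.01  0.61  1.23 -0.02  1.26  0.38] rows>= 7
```

Request:
{"op": "jog_arm", "data": {"targets": [{"offset": [-0.188, 0, 0.208], "yaw": -0.358}, {"offset": [-0.188, 0, 0.208], "yaw": -0.358}, {"offset": [-0.188, 0, 0.208], "yaw": -0.358}, {"offset": [-0.188, 0, 0.208], "yaw": -0.358}, {"offset": [-0.188, 0, 0.208], "yaw": -0.358}, {"offset": [-0.188, 0, 0.208], "yaw": -0.358}, {"offset": [-0.188, 0, 0.208], "yaw": -0.358}, {"offset": [-0.188, 0.03, 0.208], "yaw": -0.358}, {"offset": [-0.188, 0.07, 0.208], "yaw": -0.358}, {"offset": [-0.188, 0.085, 0.208], "yaw": -0.358}, {"offset": [-0.188, 0.085, 0.208], "yaw": -0.358}, {"offset": [-0.188, 0.085, 0.208], "yaw": -0.358}]}}

```text
time_s: 28.57
eef_pos: [534.4, 377.4, 47.7]
ee_rot: [-0.7, 0.714, 0.014, 0.014]
force: [-0.4, 0.3, 0.6]
grip_width: 0.268
```

Request:
{"op": "jog_arm", "data": {"targets": [{"offset": [0, 0, 0], "yaw": 0}, {"offset": [0, 0, 0], "yaw": 0}, {"offset": [0, 0, 0], "yaw": 0}, {"offset": [0, 0, 0], "yaw": 0}, {"offset": [0, -0.04, 0], "yaw": 0}, {"offset": [0, -0.08, 0], "yaw": 0}, {"offset": [0, -0.1, -0.04], "yaw": 0}, {"offset": [0, -0.11, -0.08], "yaw": 0}, {"offset": [0, -0.11, -0.08], "yaw": 0}, {"offset": [0, -0.11, -0.08], "yaw": 0}, {"offset": [0, -0.11, -0.08], "yaw": 0}, {"offset": [0, -0.11, -0.08], "yaw": 0}], "fingers": 0.05}}

```text
time_s: 29.57
eef_pos: [529.6, 300.5, 158.7]
ee_rot: [-0.7, 0.714, 0.014, 0.014]
force: [1.2, -0.4, 0.6]
grip_width: 0.588
```

```bash
python3 w.py c9;python3 -c "
from h import *
goto([628,58,54],-.87)"
```

```text
offset [0.0, 0.0, 0.0] yaw 0 | t 29.57 pos [529.6 300.5 158.7] head 0.001 tooly [ 0.039 -0.02  -0.999] j [ 0.34  0.52  1.33 -0.03  1.26  0.35] rows>= 0
offset [0.094, 0.1131, -0.2405] yaw 0.871 | t 29.62 pos [529.6 300.6 158.5] head 0.001 tooly [ 0.039 -0.02  -0.999] j [ 0.34  0.52  1.33 -0.03  1.26  0.35] rows>= 7
```

View pics/c9L.png

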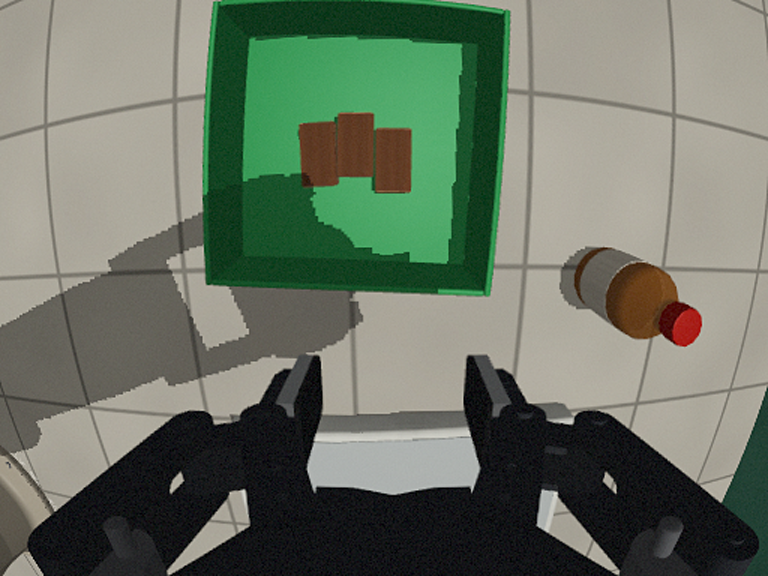

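Request:
{"op": "jog_arm", "data": {"targets": [{"offset": [0.05, 0.02, -0.12], "yaw": 0.4}, {"offset": [0.05, 0.02, -0.12], "yaw": 0.4}, {"offset": [0.05, 0.02, -0.12], "yaw": 0.4}, {"offset": [0.094, 0.07, -0.24], "yaw": 0.871}, {"offset": [0.094, 0.1, -0.24], "yaw": 0.871}, {"offset": [0.094, 0.113, -0.24], "yaw": 0.871}, {"offset": [0.094, 0.113, -0.24], "yaw": 0.871}, {"offset": [0.094, 0.113, -0.24], "yaw": 0.871}, {"offset": [0.094, 0.113, -0.24], "yaw": 0.871}, {"offset": [0.094, 0.113, -0.24], "yaw": 0.871}]}}

```text
time_s: 30.45
eef_pos: [628.2, 59.6, 54.3]
ee_rot: [-0.641, 0.642, -0.282, 0.313]
force: [0.6, -0.3, 0.2]
grip_width: 0.587
```

```bash
python3 chips.py c10
```

```text
offset [0.0, 0.0, 0.0] yaw 0 | t 30.45 pos [628.2  59.6  54.3] head -0.868 tooly [ 0.039 -0.02  -0.999] j [-0.08  0.67  1.37 -0.02  1.06  0.79] rows>= 0
2.03
0 0.94 px 222.0 528.0 world 485.5 60.9 size 44 18 long -0.18 jaw 1.39
1 0.94 px 393.0 342.0 world 629.9 57.4 size 47 24 long 0.68 jaw -0.89
2 0.66 px 538.0 397.0 world 651.6 -11.1 size 26 9 long 1.51 jaw -0.06
bin 0.58 [  0.  46.  24. 121.] [609. 242.  75.]
```

View pics/c10L.png

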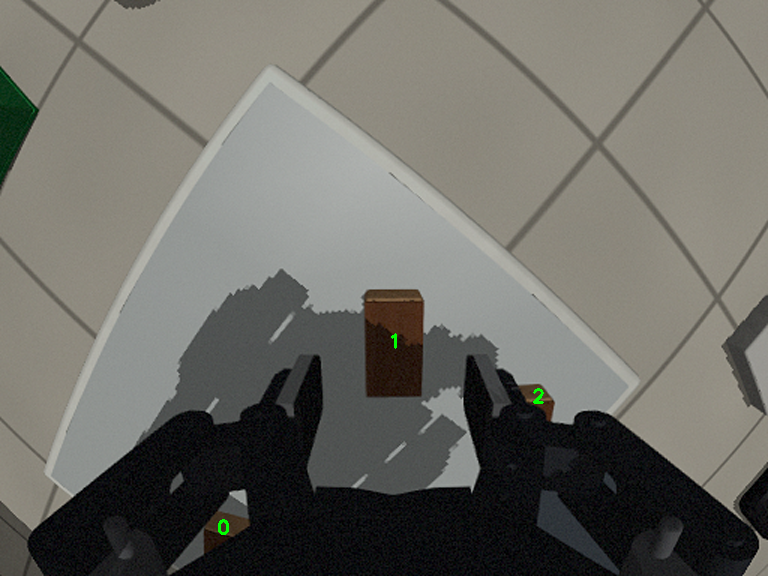

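Request:
{"op": "jog_arm", "data": {"targets": [{"offset": [0, 0.015, 0], "yaw": 0}, {"offset": [0, 0.03, 0], "yaw": 0}, {"offset": [0, 0.04, 0], "yaw": 0}, {"offset": [0, 0.043, 0], "yaw": 0}, {"offset": [0, 0.043, 0], "yaw": 0}, {"offset": [0, 0.043, 0], "yaw": 0}]}}

```text
time_s: 31.1
eef_pos: [630.5, 59.3, 13.0]
ee_rot: [-0.641, 0.642, -0.281, 0.313]
force: [0.6, 0.2, -1.3]
grip_width: 0.585
```

Request:
{"op": "jog_arm", "data": {"targets": [{"offset": [0, 0, 0], "yaw": 0}, {"offset": [0, 0, 0], "yaw": 0}, {"offset": [0, 0, 0], "yaw": 0}, {"offset": [0, 0, 0], "yaw": 0}, {"offset": [0, 0, 0], "yaw": 0}, {"offset": [0, -0.01, 0], "yaw": 0}, {"offset": [0, -0.04, 0], "yaw": 0}, {"offset": [0, -0.08, 0], "yaw": 0}, {"offset": [0, -0.12, 0], "yaw": 0}, {"offset": [0, -0.12, 0], "yaw": 0}, {"offset": [0, -0.12, 0], "yaw": 0}, {"offset": [0, -0.12, 0], "yaw": 0}], "fingers": 0.0}}

```text
time_s: 32.1
eef_pos: [625.0, 61.8, 132.6]
ee_rot: [-0.641, 0.642, -0.281, 0.313]
force: [-0.2, -0.9, -0.1]
grip_width: 0.263
```

```bash
python3 -c "
from h import *
goto([506,410,135],0)"
```

```text
offset [-0.3421, -0.0142, 0.1348] yaw -0.867 | t 32.1 pos [625.   61.8 132.6] head -0.867 tooly [ 0.041 -0.02  -0.999] j [-0.08  0.58  1.31 -0.02  1.21  0.79] rows>= 9
```

Request:
{"op": "jog_arm", "data": {"targets": [{"offset": [-0.35, -0.014, 0.141], "yaw": -0.867}, {"offset": [-0.35, -0.014, 0.141], "yaw": -0.867}, {"offset": [-0.35, -0.014, 0.141], "yaw": -0.867}, {"offset": [-0.35, -0.014, 0.141], "yaw": -0.867}, {"offset": [-0.35, -0.014, 0.141], "yaw": -0.867}, {"offset": [-0.35, -0.014, 0.141], "yaw": -0.867}, {"offset": [-0.35, -0.014, 0.141], "yaw": -0.867}, {"offset": [-0.35, -0.014, 0.141], "yaw": -0.867}, {"offset": [-0.35, -0.014, 0.141], "yaw": -0.867}, {"offset": [-0.35, -0.014, 0.141], "yaw": -0.867}, {"offset": [-0.35, -0.014, 0.141], "yaw": -0.867}, {"offset": [-0.35, -0.014, 0.141], "yaw": -0.867}]}}

```text
time_s: 33.1
eef_pos: [505.3, 419.4, 133.1]
ee_rot: [-0.699, 0.715, 0.014, 0.014]
force: [0.4, 0.9, 0.0]
grip_width: 0.269
```

```bash
python3 -c "
from h import *
goto([506,420,48],0)"
```

```text
offset [-0.0027, 0.0851, 0.0024] yaw 0.001 | t 33.1 pos [505.3 419.4 133.1] head 0.001 tooly [ 0.039 -0.022 -0.999] j [ 0.53  0.66  1.18 -0.04  1.29  0.54] rows>= 3
```

Request:
{"op": "jog_arm", "data": {"targets": [{"offset": [-0.002, 0.04, 0.002], "yaw": 0}, {"offset": [-0.002, 0.07, 0.002], "yaw": 0}, {"offset": [-0.002, 0.085, 0.002], "yaw": 0}, {"offset": [-0.002, 0.085, 0.002], "yaw": 0}, {"offset": [-0.002, 0.085, 0.002], "yaw": 0}]}}

```text
time_s: 33.52
eef_pos: [507.2, 418.2, 47.8]
ee_rot: [-0.699, 0.715, 0.013, 0.014]
force: [0.6, 0.4, 0.0]
grip_width: 0.266
```

Request:
{"op": "jog_arm", "data": {"targets": [{"offset": [0, 0, 0], "yaw": 0}, {"offset": [0, 0, 0], "yaw": 0}, {"offset": [0, 0, 0], "yaw": 0}, {"offset": [0, 0, 0], "yaw": 0}, {"offset": [0, -0.04, 0], "yaw": 0}, {"offset": [0, -0.08, 0], "yaw": 0}, {"offset": [0, -0.1, -0.04], "yaw": 0}, {"offset": [0, -0.11, -0.08], "yaw": 0}, {"offset": [0, -0.11, -0.12], "yaw": 0}, {"offset": [0, -0.11, -0.12], "yaw": 0}, {"offset": [0, -0.11, -0.12], "yaw": 0}, {"offset": [0, -0.11, -0.12], "yaw": 0}], "fingers": 0.05}}

```text
time_s: 34.52
eef_pos: [502.9, 301.1, 160.8]
ee_rot: [-0.699, 0.715, 0.013, 0.014]
force: [-0.2, 0.4, 0.5]
grip_width: 0.584
```

```bash
python3 w.py c11;python3 -c "
from h import *
goto([630,-20,140],-.86)"
```

```text
offset [0.0, 0.0, 0.0] yaw 0 | t 34.52 pos [502.9 301.1 160.8] head -0.001 tooly [ 0.038 -0.022 -0.999] j [ 0.36  0.47  1.4  -0.04  1.24  0.37] rows>= 0
offset [0.1265, 0.0324, -0.3209] yaw 0.86 | t 34.57 pos [502.8 301.6 160.5] head -0.0 tooly [ 0.038 -0.022 -0.999] j [ 0.36  0.48  1.4  -0.04  1.24  0.37] rows>= 9
```

View pics/c11L.png

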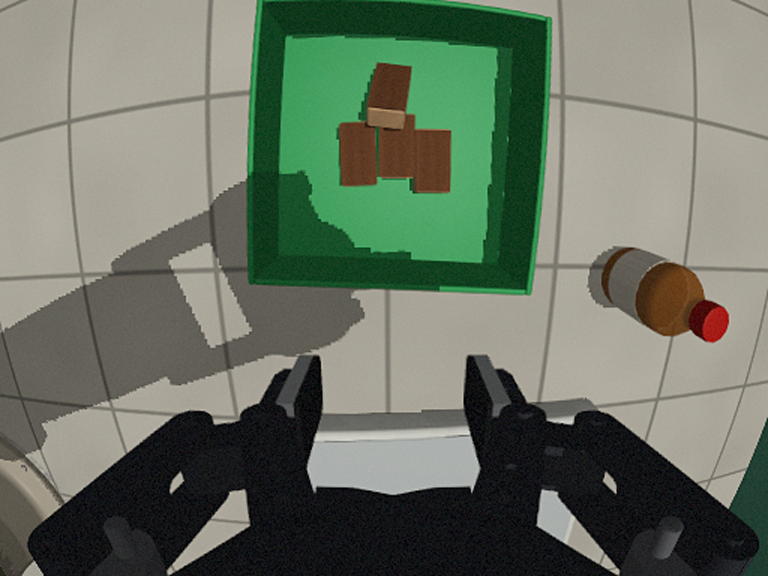

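Request:
{"op": "jog_arm", "data": {"targets": [{"offset": [0.126, 0.03, -0.321], "yaw": 0.86}, {"offset": [0.126, 0.03, -0.321], "yaw": 0.86}, {"offset": [0.126, 0.03, -0.321], "yaw": 0.86}, {"offset": [0.126, 0.03, -0.321], "yaw": 0.86}, {"offset": [0.126, 0.03, -0.321], "yaw": 0.86}, {"offset": [0.126, 0.06, -0.321], "yaw": 0.86}, {"offset": [0.126, 0.118, -0.321], "yaw": 0.86}, {"offset": [0.126, 0.118, -0.321], "yaw": 0.86}, {"offset": [0.126, 0.118, -0.321], "yaw": 0.86}, {"offset": [0.126, 0.118, -0.321], "yaw": 0.86}, {"offset": [0.126, 0.118, -0.321], "yaw": 0.86}, {"offset": [0.126, 0.118, -0.321], "yaw": 0.86}]}}

```text
time_s: 35.57
eef_pos: [633.1, -20.7, 54.5]
ee_rot: [-0.641, 0.644, -0.279, 0.31]
force: [-0.2, 0.3, 0.2]
grip_width: 0.586
```

```bash
python3 chips.py c12
```

```text
offset [0.0, 0.0, 0.0] yaw 0 | t 35.57 pos [633.1 -20.7  54.5] head -0.86 tooly [ 0.038 -0.022 -0.999] j [-0.21  0.68  1.36 -0.02  1.06  0.66] rows>= 0
2.02
0 0.77 px 102.0 452.0 world 483.4 55.2 size 51 19 long -0.23 jaw 1.34
1 0.61 px 385.0 342.0 world 632.6 -20.6 size 48 24 long 0.7 jaw -0.87
2 0.61 px 720.0 290.0 world 760.2 -138.4 size 77 51 long 1.45 jaw -0.12
3 0.56 px 208.0 538.0 world 472.8 -19.5 size 62 16 long -0.14 jaw 1.43
```

View pics/c12L.png

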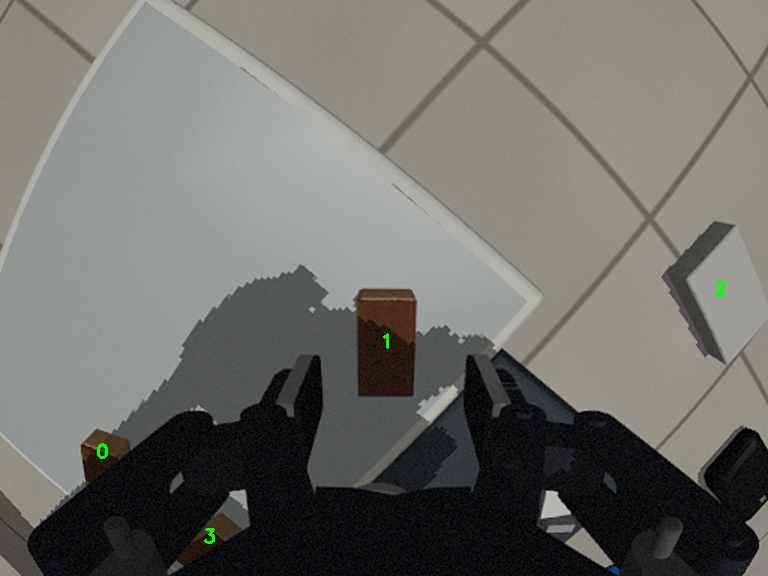

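Request:
{"op": "jog_arm", "data": {"targets": [{"offset": [-0.002, 0.015, 0], "yaw": 0}, {"offset": [-0.002, 0.03, 0], "yaw": 0}, {"offset": [-0.002, 0.04, 0], "yaw": 0}, {"offset": [-0.002, 0.043, 0], "yaw": 0}, {"offset": [-0.002, 0.043, 0], "yaw": 0}, {"offset": [-0.002, 0.043, 0], "yaw": 0}]}}

```text
time_s: 36.22
eef_pos: [634.1, -19.7, 13.6]
ee_rot: [-0.642, 0.644, -0.278, 0.311]
force: [0.1, -0.7, -0.2]
grip_width: 0.584
```

Request:
{"op": "jog_arm", "data": {"targets": [{"offset": [0, 0, 0], "yaw": 0}, {"offset": [0, 0, 0], "yaw": 0}, {"offset": [0, 0, 0], "yaw": 0}, {"offset": [0, 0, 0], "yaw": 0}, {"offset": [0, 0, 0], "yaw": 0}, {"offset": [0, -0.01, 0], "yaw": 0}, {"offset": [0, -0.04, 0], "yaw": 0}, {"offset": [0, -0.08, 0], "yaw": 0}, {"offset": [0, -0.12, 0], "yaw": 0}, {"offset": [0, -0.12, 0], "yaw": 0}, {"offset": [0, -0.12, 0], "yaw": 0}, {"offset": [0, -0.12, 0], "yaw": 0}], "fingers": 0.0}}

```text
time_s: 37.22
eef_pos: [628.8, -16.9, 133.2]
ee_rot: [-0.642, 0.644, -0.278, 0.31]
force: [0.2, -0.0, -1.6]
grip_width: 0.266
```

```bash
python3 -c "
from h import *
goto([480,340,140],0)"
```

```text
offset [-0.3667, -0.0208, 0.1209] yaw -0.859 | t 37.22 pos [628.8 -16.9 133.2] head -0.859 tooly [ 0.041 -0.022 -0.999] j [-0.21  0.58  1.3  -0.01  1.21  0.66] rows>= 10
```

Request:
{"op": "jog_arm", "data": {"targets": [{"offset": [-0.364, -0.02, 0.121], "yaw": -0.859}, {"offset": [-0.364, -0.02, 0.121], "yaw": -0.859}, {"offset": [-0.364, -0.02, 0.121], "yaw": -0.859}, {"offset": [-0.364, -0.02, 0.121], "yaw": -0.859}, {"offset": [-0.364, -0.02, 0.121], "yaw": -0.859}, {"offset": [-0.364, -0.02, 0.121], "yaw": -0.859}, {"offset": [-0.364, -0.02, 0.121], "yaw": -0.859}, {"offset": [-0.364, -0.02, 0.121], "yaw": -0.859}, {"offset": [-0.364, -0.02, 0.121], "yaw": -0.859}, {"offset": [-0.364, -0.02, 0.121], "yaw": -0.859}, {"offset": [-0.364, -0.02, 0.121], "yaw": -0.859}, {"offset": [-0.364, -0.02, 0.121], "yaw": -0.859}]}}

```text
time_s: 38.22
eef_pos: [481.5, 337.5, 138.1]
ee_rot: [-0.699, 0.715, 0.014, 0.013]
force: [0.5, 0.2, -0.4]
grip_width: 0.263
```

```bash
python3 w.py c13;python3 -c "
from h import *
goto([482,334,50],0)"
```

```text
offset [0.0, 0.0, 0.0] yaw 0 | t 38.22 pos [481.5 337.5 138.1] head 0.002 tooly [ 0.039 -0.024 -0.999] j [ 0.43  0.5   1.42 -0.04  1.2   0.44] rows>= 0
offset [-0.0035, 0.0883, -0.0008] yaw 0.0 | t 38.27 pos [482.  336.8 138.3] head 0.0 tooly [ 0.039 -0.023 -0.999] j [ 0.43  0.5   1.42 -0.04  1.2   0.44] rows>= 3
```

View pics/c13L.png

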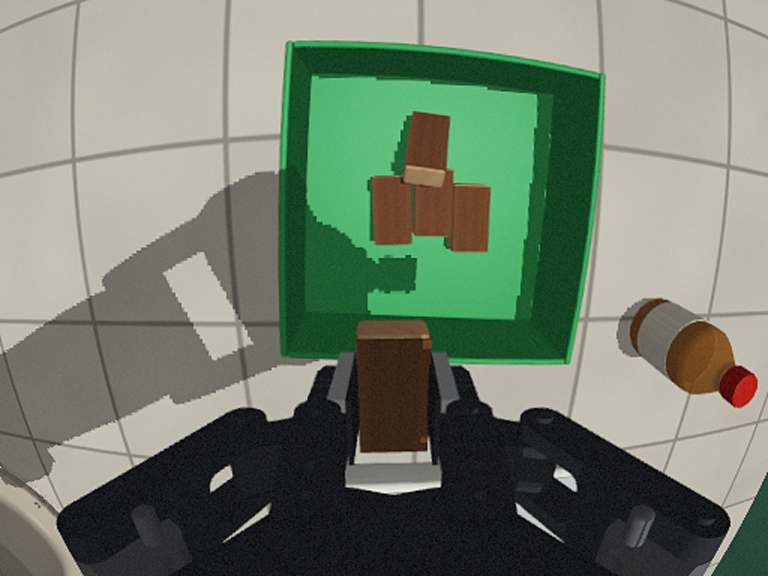

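Request:
{"op": "jog_arm", "data": {"targets": [{"offset": [-0.003, 0.04, 0.004], "yaw": 0}, {"offset": [-0.003, 0.07, 0.004], "yaw": 0}, {"offset": [-0.003, 0.083, 0.004], "yaw": 0}, {"offset": [-0.003, 0.083, 0.004], "yaw": 0}, {"offset": [-0.003, 0.083, 0.004], "yaw": 0}]}}

```text
time_s: 38.68
eef_pos: [482.9, 337.6, 55.1]
ee_rot: [-0.698, 0.715, 0.013, 0.014]
force: [-0.6, 0.5, 0.6]
grip_width: 0.267
```

Request:
{"op": "jog_arm", "data": {"targets": [{"offset": [0, 0, 0], "yaw": 0}, {"offset": [0, 0, 0], "yaw": 0}, {"offset": [0, 0, 0], "yaw": 0}, {"offset": [0, 0, 0], "yaw": 0}, {"offset": [0, -0.04, 0], "yaw": 0}, {"offset": [0, -0.08, 0], "yaw": 0}, {"offset": [0, -0.1, -0.03], "yaw": 0}, {"offset": [0, -0.11, -0.05], "yaw": 0}, {"offset": [0, -0.11, -0.05], "yaw": 0}, {"offset": [0, -0.11, -0.05], "yaw": 0}, {"offset": [0, -0.11, -0.05], "yaw": 0}], "fingers": 0.05}}

```text
time_s: 39.6
eef_pos: [478.4, 290.6, 165.8]
ee_rot: [-0.698, 0.715, 0.013, 0.014]
force: [-1.2, 0.3, -0.7]
grip_width: 0.584
```

```bash
python3 w.py c14;python3 -c "
from h import *
goto([468,47,140],-1.09)"
```

```text
offset [0.0, 0.0, 0.0] yaw 0 | t 39.6 pos [478.4 290.6 165.8] head -0.002 tooly [ 0.038 -0.024 -0.999] j [ 0.35  0.41  1.48 -0.04  1.22  0.37] rows>= 0
offset [-0.0109, 0.031, -0.2431] yaw 1.089 | t 39.65 pos [478.3 290.7 165.5] head -0.001 tooly [ 0.037 -0.024 -0.999] j [ 0.35  0.42  1.48 -0.04  1.22  0.37] rows>= 9
```

View pics/c14L.png

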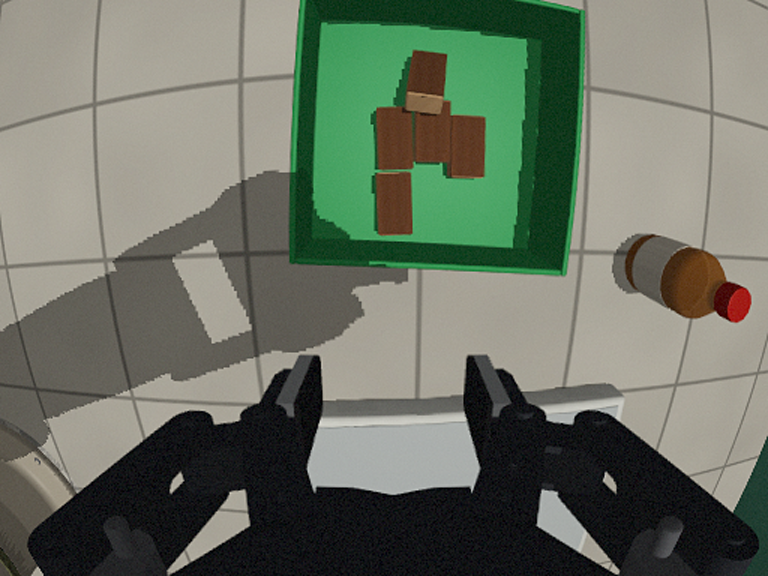

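Request:
{"op": "jog_arm", "data": {"targets": [{"offset": [-0.01, 0.01, -0.08], "yaw": 0.4}, {"offset": [-0.01, 0.01, -0.12], "yaw": 0.5}, {"offset": [-0.01, 0.01, -0.16], "yaw": 0.6}, {"offset": [-0.01, 0.031, -0.243], "yaw": 1.089}, {"offset": [-0.01, 0.06, -0.243], "yaw": 1.089}, {"offset": [-0.01, 0.09, -0.243], "yaw": 1.089}, {"offset": [-0.01, 0.1, -0.243], "yaw": 1.089}, {"offset": [-0.01, 0.1, -0.243], "yaw": 1.089}, {"offset": [-0.01, 0.1, -0.243], "yaw": 1.089}, {"offset": [-0.01, 0.1, -0.243], "yaw": 1.089}, {"offset": [-0.01, 0.1, -0.243], "yaw": 1.089}, {"offset": [-0.01, 0.1, -0.243], "yaw": 1.089}]}}

```text
time_s: 40.65
eef_pos: [471.6, 45.9, 71.0]
ee_rot: [-0.605, 0.606, -0.35, 0.381]
force: [-0.6, -0.2, 0.5]
grip_width: 0.586
```

```bash
python3 chips.py c15
```

```text
offset [0.0, 0.0, 0.0] yaw 0 | t 40.65 pos [471.6  45.9  71. ] head -1.087 tooly [ 0.037 -0.024 -0.999] j [-0.14  0.35  1.85 -0.02  0.9   0.96] rows>= 0
2.21
0 0.85 px 529.0 380.0 world 481.4 -27.6 size 32 14 long 1.14 jaw -0.43
1 0.8 px 380.0 336.0 world 468.2 47.2 size 47 24 long 0.47 jaw -1.1
bin 0.87 [  0.   1.  61. 132.] [512. 248.  75.]
bin 0.6 [491. 274. 512. 339.] [ 496. -206.   75.]
```

View pics/c15L.png

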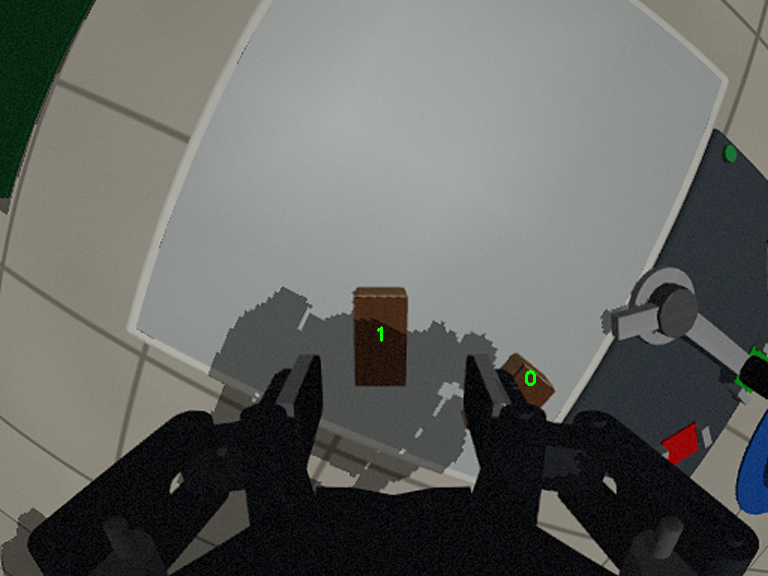

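Request:
{"op": "jog_arm", "data": {"targets": [{"offset": [-0.003, 0.02, -0.002], "yaw": 0}, {"offset": [-0.003, 0.04, -0.002], "yaw": 0}, {"offset": [-0.003, 0.053, -0.002], "yaw": 0}, {"offset": [-0.003, 0.059, -0.002], "yaw": 0}, {"offset": [-0.003, 0.059, -0.002], "yaw": 0}, {"offset": [-0.003, 0.059, -0.002], "yaw": 0}], "fingers": 0.047}}

```text
time_s: 41.3
eef_pos: [470.9, 46.0, 12.5]
ee_rot: [-0.604, 0.605, -0.35, 0.382]
force: [-0.2, -0.1, -0.3]
grip_width: 0.55
```

Request:
{"op": "jog_arm", "data": {"targets": [{"offset": [0, 0, 0], "yaw": 0}, {"offset": [0, 0, 0], "yaw": 0}, {"offset": [0, 0, 0], "yaw": 0}, {"offset": [0, 0, 0], "yaw": 0}, {"offset": [0, 0, 0], "yaw": 0}, {"offset": [0, -0.01, 0], "yaw": 0}, {"offset": [0, -0.04, 0], "yaw": 0}, {"offset": [0, -0.08, 0], "yaw": 0}, {"offset": [0, -0.12, 0], "yaw": 0}, {"offset": [0, -0.12, 0], "yaw": 0}, {"offset": [0, -0.12, 0], "yaw": 0}, {"offset": [0, -0.12, 0], "yaw": 0}], "fingers": 0.0}}

```text
time_s: 42.3
eef_pos: [466.0, 49.0, 132.5]
ee_rot: [-0.604, 0.605, -0.35, 0.382]
force: [-1.0, 0.7, 0.0]
grip_width: 0.27
```

```bash
python3 -c "
from h import *
goto([528,338,145],0)"
```

```text
offset [-0.2266, -0.0171, 0.1894] yaw -1.088 | t 42.3 pos [466.   49.  132.5] head -1.088 tooly [ 0.038 -0.024 -0.999] j [-0.13  0.25  1.8  -0.02  1.05  0.96] rows>= 9
```

Request:
{"op": "jog_arm", "data": {"targets": [{"offset": [-0.2266, -0.017, 0.1894], "yaw": -1.088}, {"offset": [-0.2266, -0.017, 0.1894], "yaw": -1.088}, {"offset": [-0.2266, -0.017, 0.1894], "yaw": -1.088}, {"offset": [-0.2266, -0.017, 0.1894], "yaw": -1.088}, {"offset": [-0.2266, -0.017, 0.1894], "yaw": -1.088}, {"offset": [-0.2266, -0.017, 0.1894], "yaw": -1.088}, {"offset": [-0.2266, -0.017, 0.1894], "yaw": -1.088}, {"offset": [-0.2266, -0.017, 0.1894], "yaw": -1.088}, {"offset": [-0.2266, -0.017, 0.1894], "yaw": -1.088}, {"offset": [-0.2266, -0.017, 0.1894], "yaw": -1.088}, {"offset": [-0.2266, -0.017, 0.1894], "yaw": -1.088}, {"offset": [-0.2266, -0.017, 0.1894], "yaw": -1.088}]}}

```text
time_s: 43.3
eef_pos: [527.8, 337.5, 144.2]
ee_rot: [-0.698, 0.716, 0.012, 0.014]
force: [1.1, -0.8, -0.4]
grip_width: 0.265
```

```bash
python3 -c "
from h import *
goto([528,340,55],0)"
```

```text
offset [-0.003, 0.0891, 0.0048] yaw -0.003 | t 43.3 pos [527.8 337.5 144.2] head -0.003 tooly [ 0.036 -0.025 -0.999] j [ 0.4   0.58  1.28 -0.04  1.26  0.41] rows>= 3
```

Request:
{"op": "jog_arm", "data": {"targets": [{"offset": [-0.003, 0.04, 0.005], "yaw": 0}, {"offset": [-0.003, 0.07, 0.005], "yaw": 0}, {"offset": [-0.003, 0.088, 0.005], "yaw": 0}, {"offset": [-0.003, 0.088, 0.005], "yaw": 0}, {"offset": [-0.003, 0.088, 0.005], "yaw": 0}]}}

```text
time_s: 43.72
eef_pos: [528.0, 339.8, 56.0]
ee_rot: [-0.698, 0.716, 0.011, 0.014]
force: [0.8, 0.1, 0.3]
grip_width: 0.265
```

Request:
{"op": "jog_arm", "data": {"targets": [{"offset": [0, 0, 0], "yaw": 0}, {"offset": [0, 0, 0], "yaw": 0}, {"offset": [0, 0, 0], "yaw": 0}, {"offset": [0, 0, 0], "yaw": 0}, {"offset": [0, -0.04, 0], "yaw": 0}, {"offset": [0, -0.08, 0], "yaw": 0}, {"offset": [0, -0.1, -0.03], "yaw": 0}, {"offset": [0, -0.11, -0.05], "yaw": 0}, {"offset": [0, -0.11, -0.05], "yaw": 0}, {"offset": [0, -0.11, -0.05], "yaw": 0}, {"offset": [0, -0.11, -0.05], "yaw": 0}], "fingers": 0.05}}

```text
time_s: 44.63
eef_pos: [523.6, 292.9, 166.8]
ee_rot: [-0.698, 0.716, 0.01, 0.014]
force: [-0.3, -0.2, 0.1]
grip_width: 0.585
```

```bash
python3 w.py c16;python3 -c "
from h import *
goto([465,-60,140],0)"
```

```text
offset [0.0, 0.0, 0.0] yaw 0 | t 44.63 pos [523.6 292.9 166.8] head -0.005 tooly [ 0.035 -0.025 -0.999] j [ 0.33  0.5   1.34 -0.04  1.28  0.35] rows>= 0
offset [-0.0578, 0.0334, -0.3526] yaw -0.004 | t 44.68 pos [523.4 293.1 166.4] head -0.004 tooly [ 0.034 -0.026 -0.999] j [ 0.33  0.5   1.34 -0.04  1.28  0.35] rows>= 9
```

View pics/c16L.png

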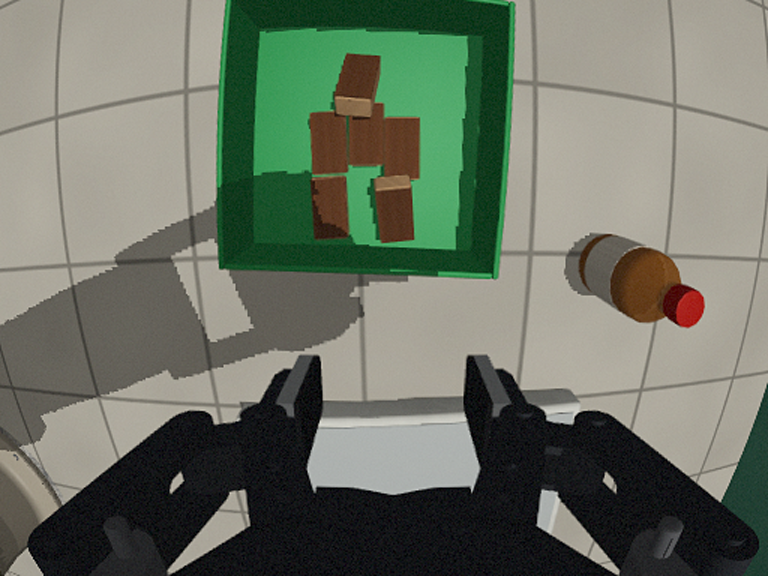

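Request:
{"op": "jog_arm", "data": {"targets": [{"offset": [-0.058, 0.01, -0.33], "yaw": -1.36}, {"offset": [-0.058, 0.01, -0.33], "yaw": -1.36}, {"offset": [-0.058, 0.01, -0.33], "yaw": -1.36}, {"offset": [-0.058, 0.01, -0.33], "yaw": -1.36}, {"offset": [-0.058, 0.01, -0.33], "yaw": -1.36}, {"offset": [-0.058, 0.01, -0.33], "yaw": -1.36}, {"offset": [-0.058, 0.01, -0.33], "yaw": -1.36}, {"offset": [-0.058, 0.01, -0.33], "yaw": -1.36}, {"offset": [-0.058, 0.06, -0.33], "yaw": -1.36}, {"offset": [-0.058, 0.06, -0.33], "yaw": -1.36}, {"offset": [-0.058, 0.06, -0.33], "yaw": -1.36}, {"offset": [-0.058, 0.06, -0.33], "yaw": -1.36}]}}

```text
time_s: 45.68
eef_pos: [465.1, -38.1, 111.2]
ee_rot: [-0.536, 0.563, 0.448, -0.442]
force: [-0.4, 0.8, 0.2]
grip_width: 0.583
```

```bash
python3 chips.py c17
```

```text
offset [0.0, 0.0, 0.0] yaw 0 | t 45.68 pos [465.1 -38.1 111.2] head 1.36 tooly [ 0.031 -0.024 -0.999] j [-0.33  0.28  1.83 -0.02  1.   -1.68] rows>= 0
-2.08
0 0.96 px 418.0 290.0 world 462.0 -27.6 size 47 25 long -0.18 jaw 1.39
1 0.73 px 759.0 454.0 world 673.9 235.1 size 83 25 long 0.31 jaw -1.26
2 0.6 px 474.0 310.0 world 534.4 -17.6 size 349 267 long -1.55 jaw 0.03
bin 0.58 [ 94.  85. 476. 355.] [469.  -3.  75.]
```

View pics/c17L.png

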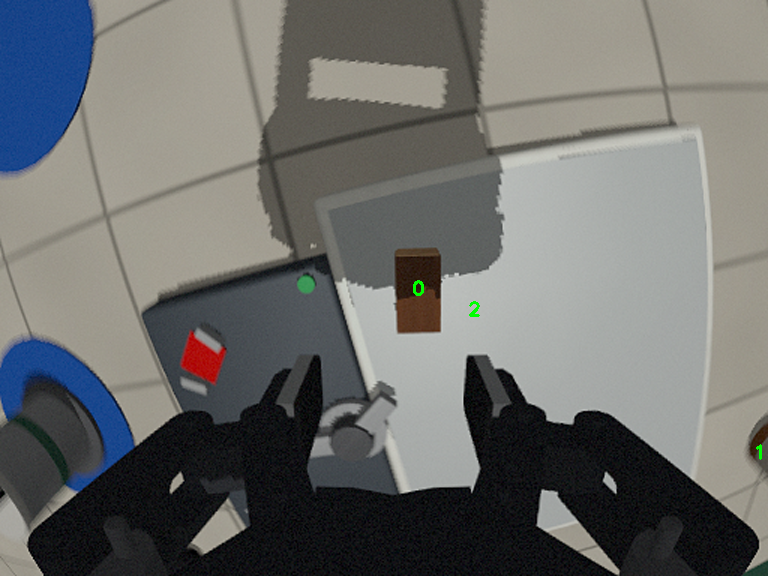

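```bash
python3 -c "
from h import *
goto([464,-27,50],1.37);goto([464.5,-27,12],1.37)"
```

```text
offset [0.011, 0.062, 0.0065] yaw -0.017 | t 45.83 pos [465.9 -37.6 112.4] head 1.353 tooly [ 0.033 -0.025 -0.999] j [-0.32  0.28  1.83 -0.02  1.   -1.67] rows>= 2
offset [0.0118, 0.1, 0.0074] yaw -0.017 | t 45.83 pos [465.9 -37.6 112.4] head 1.353 tooly [ 0.033 -0.025 -0.999] j [-0.32  0.28  1.83 -0.02  1.   -1.67] rows>= 3
```

Request:
{"op": "jog_arm", "data": {"targets": [{"offset": [0.011, 0.02, 0.006], "yaw": -0.017}, {"offset": [0.011, 0.045, 0.006], "yaw": -0.017}, {"offset": [0.0115, 0.065, 0.007], "yaw": -0.017}, {"offset": [0.0115, 0.085, 0.007], "yaw": -0.017}, {"offset": [0.0115, 0.095, 0.007], "yaw": -0.017}, {"offset": [0.0115, 0.1, 0.007], "yaw": -0.017}, {"offset": [0.0115, 0.1, 0.007], "yaw": -0.017}, {"offset": [0.0115, 0.1, 0.007], "yaw": -0.017}]}}

```text
time_s: 46.5
eef_pos: [465.3, -27.4, 12.7]
ee_rot: [-0.533, 0.562, 0.451, -0.444]
force: [1.1, 0.2, 0.9]
grip_width: 0.588
```

Request:
{"op": "jog_arm", "data": {"targets": [{"offset": [0, 0, 0], "yaw": 0}, {"offset": [0, 0, 0], "yaw": 0}, {"offset": [0, 0, 0], "yaw": 0}, {"offset": [0, 0, 0], "yaw": 0}, {"offset": [0, 0, 0], "yaw": 0}, {"offset": [0, -0.01, 0], "yaw": 0}, {"offset": [0, -0.04, 0], "yaw": 0}, {"offset": [0, -0.08, 0], "yaw": 0}, {"offset": [0, -0.12, 0], "yaw": 0}, {"offset": [0, -0.12, 0], "yaw": 0}, {"offset": [0, -0.12, 0], "yaw": 0}, {"offset": [0, -0.12, 0], "yaw": 0}], "fingers": 0.0}}

```text
time_s: 47.5
eef_pos: [460.9, -24.2, 132.7]
ee_rot: [-0.533, 0.562, 0.451, -0.444]
force: [-0.1, 0.2, -1.0]
grip_width: 0.267
```

```bash
python3 -c "
from h import *
goto([480,410,145],0.3)"
```

```text
offset [0.429, -0.0227, 0.0673] yaw 1.069 | t 47.5 pos [460.9 -24.2 132.7] head 1.369 tooly [ 0.034 -0.025 -0.999] j [-0.3   0.24  1.82 -0.02  1.05 -1.66] rows>= 11
```

```bash
python3 -c "
from h import *
goto([500,380,145],0)"
```

```text
offset [0.4036, -0.0213, 0.0418] yaw 1.369 | t 47.5 pos [460.9 -24.2 132.7] head 1.369 tooly [ 0.034 -0.025 -0.999] j [-0.3   0.24  1.82 -0.02  1.05 -1.66] rows>= 11
```

Request:
{"op": "jog_arm", "data": {"targets": [{"offset": [0.4, -0.021, 0.042], "yaw": 1.369}, {"offset": [0.4, -0.021, 0.042], "yaw": 1.369}, {"offset": [0.4, -0.021, 0.042], "yaw": 1.369}, {"offset": [0.4, -0.021, 0.042], "yaw": 1.369}, {"offset": [0.4, -0.021, 0.042], "yaw": 1.369}, {"offset": [0.4, -0.021, 0.042], "yaw": 1.369}, {"offset": [0.4, -0.021, 0.042], "yaw": 1.369}, {"offset": [0.4, -0.021, 0.042], "yaw": 1.369}, {"offset": [0.4, -0.021, 0.042], "yaw": 1.369}, {"offset": [0.4, -0.021, 0.042], "yaw": 1.369}, {"offset": [0.4, -0.021, 0.042], "yaw": 1.369}, {"offset": [0.4, -0.021, 0.042], "yaw": 1.369}]}}

```text
time_s: 48.5
eef_pos: [497.6, 381.5, 142.6]
ee_rot: [-0.698, 0.716, 0.016, 0.006]
force: [-0.7, -0.7, -0.4]
grip_width: 0.265
```

```bash
python3 -c "
from h import *
goto([500,380,62],0)"
```

```text
offset [-0.0002, 0.0807, 0.0006] yaw 0.015 | t 48.5 pos [497.6 381.5 142.6] head 0.015 tooly [ 0.032 -0.025 -0.999] j [ 0.48  0.59  1.27 -0.04  1.27  0.48] rows>= 2
```

Request:
{"op": "jog_arm", "data": {"targets": [{"offset": [0, 0.04, 0], "yaw": 0}, {"offset": [0, 0.07, 0], "yaw": 0}, {"offset": [0, 0.08, 0], "yaw": 0}, {"offset": [0, 0.08, 0], "yaw": 0}, {"offset": [0, 0.08, 0], "yaw": 0}]}}

```text
time_s: 48.92
eef_pos: [500.4, 379.4, 63.2]
ee_rot: [-0.698, 0.716, 0.016, 0.006]
force: [0.4, 0.3, 1.1]
grip_width: 0.265
```

Request:
{"op": "jog_arm", "data": {"targets": [{"offset": [0, 0, 0], "yaw": 0}, {"offset": [0, 0, 0], "yaw": 0}, {"offset": [0, 0, 0], "yaw": 0}, {"offset": [0, 0, 0], "yaw": 0}, {"offset": [0, -0.04, 0], "yaw": 0}, {"offset": [0, -0.08, 0], "yaw": 0}, {"offset": [0, -0.1, -0.03], "yaw": 0}, {"offset": [0, -0.11, -0.06], "yaw": 0}, {"offset": [0, -0.11, -0.08], "yaw": 0}, {"offset": [0, -0.11, -0.08], "yaw": 0}, {"offset": [0, -0.11, -0.08], "yaw": 0}], "fingers": 0.05}}

```text
time_s: 49.83
eef_pos: [498.3, 301.6, 175.8]
ee_rot: [-0.698, 0.716, 0.016, 0.007]
force: [0.2, 0.2, -0.1]
grip_width: 0.589
```

```bash
python3 w.py c18;python3 -c "
from h import *
goto([548.5,-171,150],0)
s,c=snap('side','side18.png');s,c=snap('scene','scene18.png')"
```

```text
offset [0.0, 0.0, 0.0] yaw 0 | t 49.83 pos [498.3 301.6 175.8] head 0.013 tooly [ 0.032 -0.025 -0.999] j [ 0.36  0.46  1.38 -0.04  1.28  0.36] rows>= 0
offset [0.043, 0.0387, -0.4732] yaw 0.014 | t 49.88 pos [498.1 302.3 175.4] head 0.014 tooly [ 0.032 -0.025 -0.999] j [ 0.36  0.46  1.38 -0.04  1.28  0.36] rows>= 12
```

View pics/c18L.png

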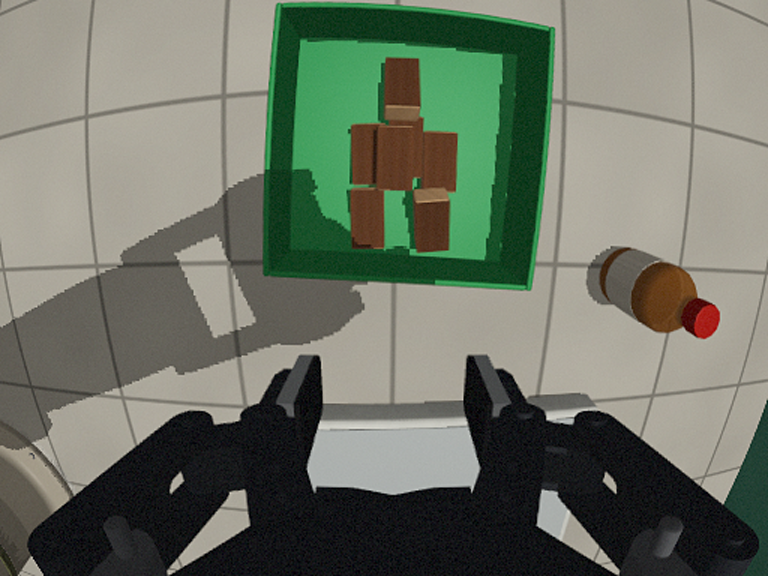

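View pics/scene18.png

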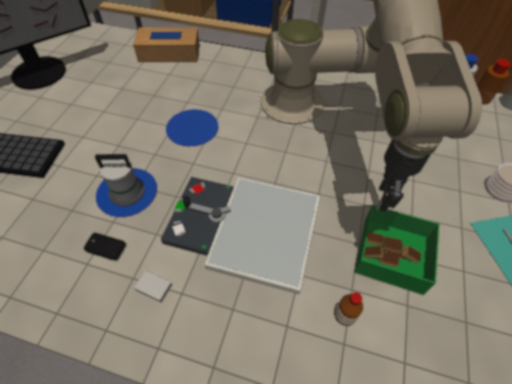

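Request:
{"op": "jog_arm", "data": {"targets": [{"offset": [0.043, 0, -0.473], "yaw": 0.014}, {"offset": [0.043, 0, -0.473], "yaw": 0.014}, {"offset": [0.043, 0, -0.473], "yaw": 0.014}, {"offset": [0.043, 0, -0.473], "yaw": 0.014}, {"offset": [0.043, 0, -0.473], "yaw": 0.014}, {"offset": [0.043, 0, -0.473], "yaw": 0.014}, {"offset": [0.043, 0, -0.473], "yaw": 0.014}, {"offset": [0.043, 0.02, -0.473], "yaw": 0.014}, {"offset": [0.043, 0.04, -0.473], "yaw": 0.014}, {"offset": [0.043, 0.04, -0.473], "yaw": 0.014}, {"offset": [0.043, 0.04, -0.473], "yaw": 0.014}, {"offset": [0.043, 0.04, -0.473], "yaw": 0.014}]}}

```text
time_s: 50.98
eef_pos: [548.9, -173.6, 146.8]
ee_rot: [-0.698, 0.716, 0.01, 0.011]
force: [1.2, -0.1, 0.2]
grip_width: 0.586
```

```bash
python3 w.py w20;python3 -c "
from h import *
goto([548.3,-171.3,70],0);goto([548.3,-171.3,22],0)"
```

```text
offset [0.0, 0.0, 0.0] yaw 0 | t 50.98 pos [ 548.9 -173.6  146.8] head -0.001 tooly [ 0.03  -0.025 -0.999] j [-0.51  0.46  1.46 -0.01  1.18 -0.5 ] rows>= 0
offset [-0.0028, 0.0759, 0.0058] yaw -0.002 | t 51.03 pos [ 548.8 -175.2  146.1] head -0.002 tooly [ 0.029 -0.025 -0.999] j [-0.51  0.46  1.46 -0.01  1.18 -0.5 ] rows>= 2
offset [-0.0042, 0.1239, 0.007] yaw -0.002 | t 51.03 pos [ 548.8 -175.2  146.1] head -0.002 tooly [ 0.029 -0.025 -0.999] j [-0.51  0.46  1.46 -0.01  1.18 -0.5 ] rows>= 3
```

View pics/w20L.png

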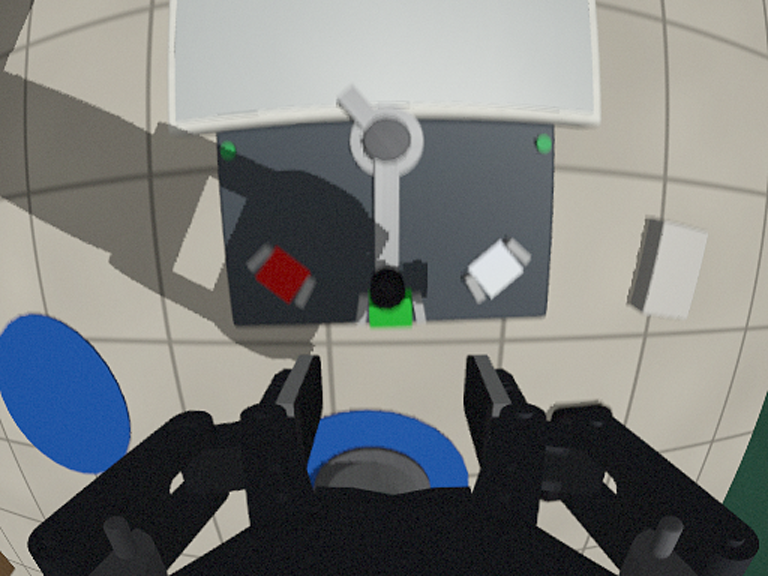

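Request:
{"op": "jog_arm", "data": {"targets": [{"offset": [-0.0028, 0.03, 0.005], "yaw": 0}, {"offset": [-0.0028, 0.06, 0.005], "yaw": 0}, {"offset": [-0.003, 0.085, 0.006], "yaw": 0}, {"offset": [-0.0035, 0.105, 0.0065], "yaw": 0}, {"offset": [-0.0035, 0.117, 0.0065], "yaw": 0}, {"offset": [-0.0035, 0.121, 0.0065], "yaw": 0}, {"offset": [-0.0035, 0.121, 0.0065], "yaw": 0}, {"offset": [-0.0035, 0.121, 0.0065], "yaw": 0}]}}

```text
time_s: 51.7
eef_pos: [549.6, -171.8, 25.9]
ee_rot: [-0.698, 0.716, 0.01, 0.012]
force: [-1.0, -0.3, -0.2]
grip_width: 0.59
```

```bash
python3 w.py w21
```

```text
offset [0.0, 0.0, 0.0] yaw 0 | t 51.7 pos [ 549.6 -171.8   25.9] head -0.002 tooly [ 0.031 -0.026 -0.999] j [-0.5   0.61  1.57 -0.01  0.92 -0.49] rows>= 0
```

View pics/w21L.png

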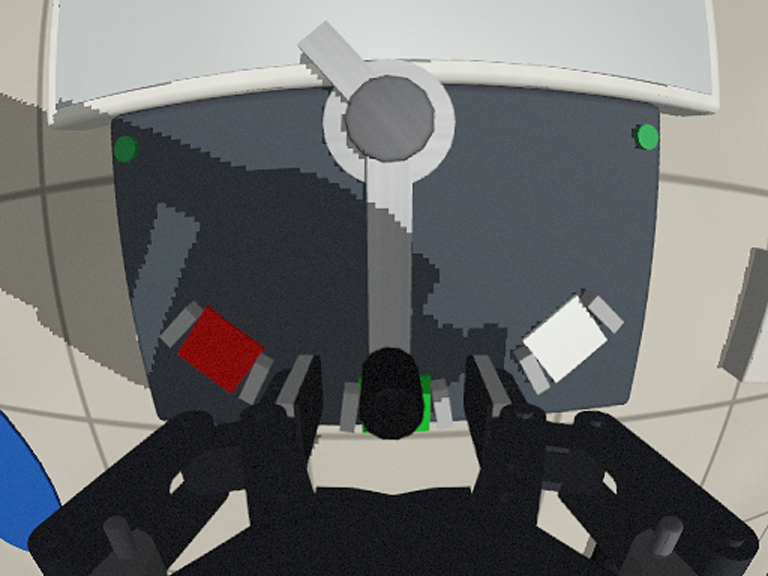

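Aligned. Close on the post, with the lever still in green.

Request:
{"op": "jog_arm", "data": {"targets": [{"offset": [0, 0, 0], "yaw": 0}, {"offset": [0, 0, 0], "yaw": 0}, {"offset": [0, 0, 0], "yaw": 0}, {"offset": [0, 0, 0], "yaw": 0}, {"offset": [0, 0, 0], "yaw": 0}, {"offset": [0, 0, 0], "yaw": 0}], "fingers": 0.0, "grip_force": 25}}

```text
time_s: 52.25
eef_pos: [550.1, -172.2, 27.2]
ee_rot: [-0.697, 0.717, 0.011, 0.012]
force: [-0.0, 0.8, 6.5]
grip_width: 0.226
```

```bash
python3 -c "
from h import *
s=ctrl.sense();P=s['eef_pos'];piv=np.array([548.5,-87.5]);r=P[:2]-piv;print(P,s['grip_width'],np.linalg.norm(r),np.arctan2(r[1],r[0]))
T=Tt(s);r=r/np.linalg.norm(r)*85
for a in np.linspace(0,.7,8)[1:]:
    c,sn=np.cos(a),np.sin(a);q=P.copy();q[:2]+=np.array([c*r[0]-sn*r[1],sn*r[0]+c*r[1]])-r
    print(round(a,2),(T[:3,:3].T@(q-P)/1000).round(4),'yaw',-round(a,2))
"
```

```text
[ 550.10747493 -172.23636731   27.22717644] 0.22634362955729734 84.7516130891862 -1.551828294583831
0.1 [0.0085 0.0003 0.0006] yaw -0.1
0.2 [0.0168 0.0005 0.0021] yaw -0.2
0.3 [0.025  0.0007 0.0043] yaw -0.3
0.4 [0.0329 0.0009 0.0074] yaw -0.4
0.5 [0.0405 0.001  0.0113] yaw -0.5
0.6 [0.0476 0.0011 0.0159] yaw -0.6
0.7 [0.0543 0.0012 0.0212] yaw -0.7
```

Request:
{"op": "jog_arm", "data": {"targets": [{"offset": [0.0043, 0.0002, 0.0002], "yaw": -0.05}, {"offset": [0.0085, 0.0003, 0.0006], "yaw": -0.1}, {"offset": [0.0127, 0.0004, 0.0013], "yaw": -0.15}, {"offset": [0.0168, 0.0005, 0.0021], "yaw": -0.2}, {"offset": [0.025, 0.0007, 0.0043], "yaw": -0.3}, {"offset": [0.0329, 0.0009, 0.0074], "yaw": -0.4}, {"offset": [0.0405, 0.001, 0.0113], "yaw": -0.5}, {"offset": [0.0476, 0.0011, 0.0159], "yaw": -0.6}, {"offset": [0.0543, 0.0012, 0.0212], "yaw": -0.7}, {"offset": [0.0543, 0.0012, 0.0212], "yaw": -0.7}, {"offset": [0.0543, 0.0012, 0.0212], "yaw": -0.7}, {"offset": [0.0543, 0.0012, 0.0212], "yaw": -0.7}]}}

```text
time_s: 53.25
eef_pos: [605.3, -151.8, 27.5]
ee_rot: [-0.651, 0.678, 0.249, -0.233]
force: [4.7, -3.9, -2.4]
grip_width: 0.221
```

```bash
python3 w.py w22
```

```text
offset [0.0, 0.0, 0.0] yaw 0 | t 53.25 pos [ 605.3 -151.8   27.5] head 0.697 tooly [ 0.034 -0.028 -0.999] j [-0.43  0.69  1.42 -0.01  0.99 -1.12] rows>= 0
```

View pics/w22L.png

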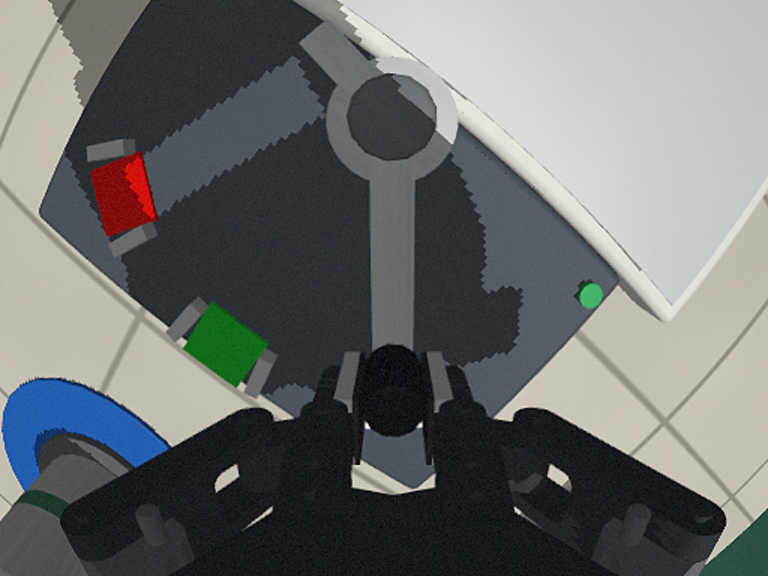

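Centred on the white tile. Release and rise.

Request:
{"op": "jog_arm", "data": {"targets": [{"offset": [0, 0, 0], "yaw": 0}, {"offset": [0, 0, 0], "yaw": 0}, {"offset": [0, 0, 0], "yaw": 0}, {"offset": [0, 0, 0], "yaw": 0}, {"offset": [0, -0.03, 0], "yaw": 0}, {"offset": [0, -0.07, 0], "yaw": 0}, {"offset": [0, -0.11, 0], "yaw": 0}, {"offset": [0, -0.15, 0], "yaw": 0}, {"offset": [0, -0.19, 0], "yaw": 0}, {"offset": [0, -0.21, 0], "yaw": 0}, {"offset": [0, -0.21, 0], "yaw": 0}, {"offset": [0, -0.21, 0], "yaw": 0}], "fingers": 0.05}}

```text
time_s: 54.3
eef_pos: [598.1, -145.8, 237.9]
ee_rot: [-0.65, 0.678, 0.25, -0.233]
force: [-0.1, 0.3, -1.2]
grip_width: 0.588
```

```bash
python3 w.py w23; python3 -c "
from h import *
s,c=snap('wrist','x.png')
for p in [(0,0)]: pass
snap('scene','scene23.png');snap('side','side23.png')"
```

```text
offset [0.0, 0.0, 0.0] yaw 0 | t 54.3 pos [ 598.1 -145.8  237.9] head 0.697 tooly [ 0.036 -0.029 -0.999] j [-0.42  0.48  1.19 -0.01  1.43 -1.12] rows>= 0
```

View pics/w23L.png

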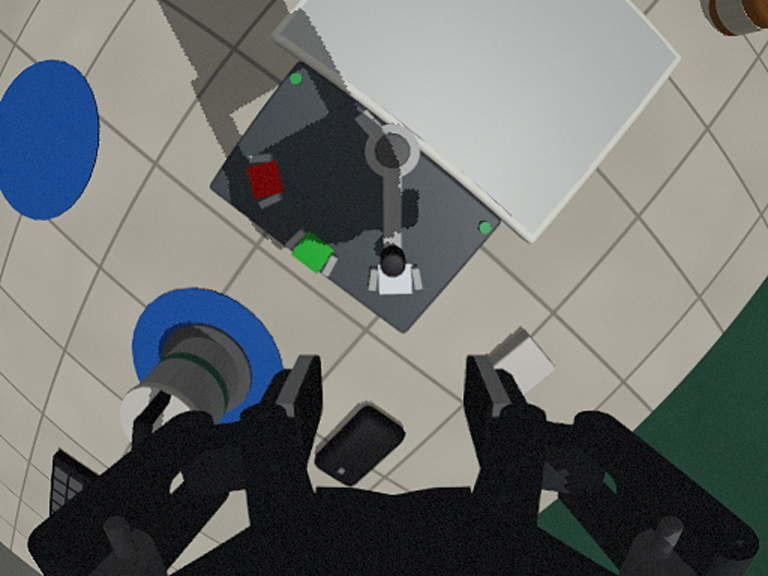

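View pics/scene23.png

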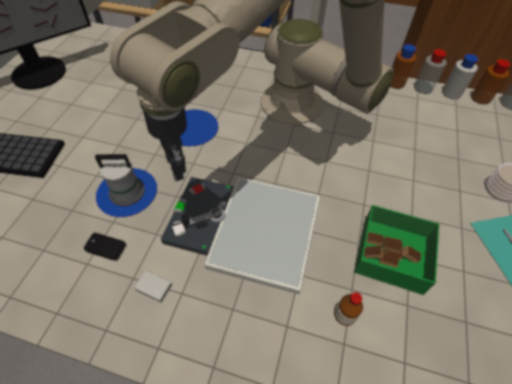

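View pics/side23.png

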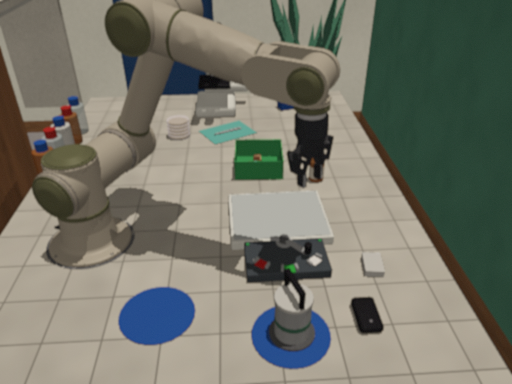

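The wrist view shows the lever in the white notch at (392,262). The deck is clear, all seven chips are in the bin, and the canister is upright on the right-hand mat. The bottle, mouse and slide box are where they were, and the robot is touching nothing.

```bash
python3 -c "
from h import *
print(ctrl.sense()['time_s']);print(ctrl.finish_job())"
```

```text
54.5
the job is handed in; nothing more can be done
None
```

The job is done in the order asked and was handed in at 54.5 s. I swung the lever from red to green and stood the canister on the rightmost blue mat. I then put all seven chips in the green bin and parked the lever in the white notch.

**Last checks:** the final wrist, scene and side pictures showed:
- the lever in the white notch, lined up with its tile
- the canister upright inside the mat
- the deck empty, with seven chips in the bin
- the bottle, mouse and slide box where they started
- the gripper clear of everything

**What disagreed or went wrong:**
- **Fingertip position:** the fingertips stood about 25–35 mm behind the reported TCP, not 17 mm ahead of it as described. My first try at the lever therefore closed on air above the post. I measured the offset from the pictures and grasped lower from then on.
- **First chip:** because of that, the fingertips pressed on the deck with about 17 N, below the 40 N limit. It had no visible effect.
- **Camera positions:** the side and scene cameras disagreed by about 10 mm, so I worked from the wrist camera close up.
- **Tool tilt:** the tool drifted to about 2–3° off vertical. This did not affect any grasp.

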